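# Put the biscuits away in the bolted chest

## Robot

A 6-joint arm with a two-finger parallel gripper is mounted at the origin on the work surface. World frame = base frame: x ahead of the robot, y to its left, z up, the work surface at z = 0. Lengths are in m, angles in rad, forces in N, time in s.
With the tool pointing down it reaches from about 0.275 to 0.85 m from the base axis. Payload 19 kg.
Tool frame: the origin (TCP) lies on the centre line of the jaws, within the pads' length; the fingertips stand 11 mm ahead of it and the grasp point (between the pads) lies 8 mm behind it; z points along the fingers, y is the direction in which the jaws open and shut (so a half turn about z gives the same grasp; the last joint's range is limited). The gripper opens to 85 mm and grips with 20 to 120 N. Pads are 22 mm wide; open, the fingers measure 114 mm over their backs; the gripper's body (76 mm by 85 mm) begins 54 mm behind the grasp point. The pads swing forward as they close: fully open they stand 13 mm farther back than shut.
Start: joints at [-0.134, 0.15, 1.437, -0, 1.554, -0.134], TCP at [0.575, -0, 0.242] pointing down, gripper open.
Joint ranges: [-2.8, 2.8], [-0.68, 2.1], [0.12, 2.68], [-1.39, 4.53], [0.16, 2.79], [-2.81, 2.81]. Speed limits (rad/s): [1.89, 1.89, 2.22, 3.01, 3.01, 3.01].

## Interface

Orientations are given as a rotation vector (axis times angle).
In Python, from bench import robot gives the robot as it stands.
- The arm moves only by the tool play_rows, never from a script. Its argument "plan" is a list of rows, each a list of 2 entries, a list of its own where there are three numbers: the shift along the tool's x, y, z in mm, then the turn, a rotation vector about the tool's x, y, z in rad. In form: [[[dx, dy, dz], [wx, wy, wz]], ...]. A call has 1 to 20 rows; each row shifts and turns the commanded pose from where the row before left it, along the tool's axes as they then stand; what a row does not reach is not made up. A row lasts 1/10 s, in which the tool goes at most 50 mm and 8.59 degrees, less where a joint would pass 70% of its speed; a pose out of reach is approached as far as the arm can. A call is refused whole if a number of a shift passes 50 or a number of a turn 0.15, either way. A call with a gripper value outside its range is refused whole. "gripper" is the closure in counts, from 0 (fully open) to 255 (shut), set as the call begins (left out, the last holds). The fingers move at their own pace and stop on an object; "newtons" is the grip in N (left out, the last holds). Time passes only in rows, so rows that do not move let the fingers close. It gives the time, the measured TCP pose, the force and the opening at its end, in the units of the state.
- robot.sense(): the state, without advancing time (a new reading comes with each control period).
- robot.snapshot(name): name is "scene" or "side" or "wrist"; returns a dict with "img" (480x640x3 uint8, red, green, blue), "range_z" (480x640 float32, m along the optical axis (not along the pixel's ray), 0 where there is no reading), "fx", "fy", "cx", "cy" (pixels), "distortion" ([k1, k2, p1, p2, k3] as OpenCV has them; the pictures are not rectified), "world_from_camera" (4x4, takes a point from camera to world coordinates); the wrist camera has in their place "T_tool_cam" (4x4, takes a point from camera to tool coordinates, whose origin is the TCP and whose axes are the flange's). Camera axes: x right, y up, looking along -z (the intrinsics and any distortion apply to the point x, -y, -z); pixel columns grow to the right and rows downward; lengths in m; the calibration is good to about 2 mm. A picture is of the moment at which its call begins: read the wrist's pose just before it.
- robot.finish_job(): hands the job in, once; it reports no verdict.
The state is a dict: "time_s": time; "joint_positions": joint angles; "joint_vel": joint speeds; "joint_torque": joint torques, N m; "position": TCP position; "orientation": TCP orientation; "ft_force": force on the tool from outside, world axes, zero at the start; "moment": the same for the moment, N m; "gripper_width": opening from 0.0 (shut) to 1.0 (fully open).
Only numpy, scipy, OpenCV 4.12 (cv2) and the standard library are available. Lean on these libraries where they do the work, as an engineer would, in place of code of your own. Each camera call takes 0.05 s, during which the arm holds its last target.

## Task

Put the biscuits away from the mice: draw the bolt on the wooden chest, slide its lid open and tip all the biscuits off the pastry boards into the chest. Lay the boards flat on the bench again, then slide the lid fully shut and shoot the bolt fully home into its keeper. Leave the jars and the egg carton alone.

Things in the scene. Friction and masses are not known exactly. Their poses are not given: they have to be found in the camera images.
- chest: wooden biscuit chest fixed to the bench, 440 (x) x 290 (y) mm, side rails' tops 158 mm above the bench; origin: centre of its underside, own x from front (near the robot) to rear. A fixed deck closes the rear half of its top (own x above 0); the sliding lid closes the front half. Inside, also under the deck: own x +-205, own y +-130 mm, floor 12 mm, deck underside 126 mm above the bench
- hatch (a point): centre of the open hatch, level with the rails' tops (own x -122.5 mm in the chest). With the lid fully open the clear opening is 165 mm along the chest's x (own x -205 to -40 mm) and 210 mm along its y; the rails beside it are 26 mm wide
- lid (a joint): plywood lid, 200 x 234 x 13 mm, top 154 mm above the bench; slides level along the chest's own +x over the rear deck, in m: 0 = fully shut against its stop, 0.18 = fully open. Stays where it is left; friction about 2.5 N. It carries the bolt, which blocks it when in the keeper
- lid_pull (a point): middle of the lid's steel bar pull: a round bar 12 mm thick, 110 mm long along the chest's y, its axis 33 mm above the lid's top (187 mm above the bench), 35 mm behind the lid's front edge, on two posts (85 mm clear between them); moves with the lid
- bolt (a joint): steel barrel bolt on the lid: a 12 mm rod sliding along the chest's y, in m: 0 = fully home in its keeper (towards +y), 0.04 = fully drawn (towards -y). Stays where it is left; friction about 2 N. The keeper is a staple on the chest's left (+y) rail, 19 mm wide inside, top 180 mm above the bench; the rod's round tip enters freely with the lid within 3 mm of shut
- bolt_knob (a point): centre of the top of the bolt's knob, an upright round post 15 mm thick (17 mm at its top 6 mm), top 202 mm above the bench, 24 mm above the straps that guide the rod; moves with bolt and lid. The straps begin 28 mm from its axis on the keeper's side when home, 26 mm on the other side when drawn
- board_a: wooden pastry board, starts on the bench left (+y) of the chest: 220 (x) x 120 (y) x 10 mm, about 0.3 kg, with an upright cleat along each short end to hold it by (14 mm thick, 120 mm long, middle at own x +-103 mm, top 44 mm above the underside); the long sides are open. Origin: centre of its underside; z up. Biscuits on it keep 25 mm from the cleats, and slide off at a tilt of 27 to 36 degrees
- board_b: wooden pastry board, starts on the bench right (-y) of the chest: 220 (x) x 120 (y) x 10 mm, about 0.3 kg, with an upright cleat along each short end to hold it by (14 mm thick, 120 mm long, middle at own x +-103 mm, top 44 mm above the underside); the long sides are open. Origin: centre of its underside; z up. Biscuits on it keep 25 mm from the cleats, and slide off at a tilt of 27 to 36 degrees
- biscuit_a1: a hard oblong honey biscuit, 36 (x) x 30 (y) x 20 mm, 25 g, brown with two darker scores on top; origin: centre of its underside, z up. starts lying on board_a; absent in some starts (None)
- biscuit_a2: a hard oblong honey biscuit, 36 (x) x 30 (y) x 20 mm, 25 g, brown with two darker scores on top; origin: centre of its underside, z up. starts lying on board_a; absent in some starts (None)
- biscuit_a3: a hard oblong honey biscuit, 36 (x) x 30 (y) x 20 mm, 25 g, brown with two darker scores on top; origin: centre of its underside, z up. starts lying on board_a; absent in some starts (None)
- biscuit_a4: a hard oblong honey biscuit, 36 (x) x 30 (y) x 20 mm, 25 g, brown with two darker scores on top; origin: centre of its underside, z up. starts lying on board_a; absent in some starts (None)
- biscuit_a5: a hard oblong honey biscuit, 36 (x) x 30 (y) x 20 mm, 25 g, brown with two darker scores on top; origin: centre of its underside, z up. starts lying on board_a; absent in some starts (None)
- biscuit_b1: a hard oblong honey biscuit, 36 (x) x 30 (y) x 20 mm, 25 g, brown with two darker scores on top; origin: centre of its underside, z up. starts lying on board_b; absent in some starts (None)
- biscuit_b2: a hard oblong honey biscuit, 36 (x) x 30 (y) x 20 mm, 25 g, brown with two darker scores on top; origin: centre of its underside, z up. starts lying on board_b; absent in some starts (None)
- biscuit_b3: a hard oblong honey biscuit, 36 (x) x 30 (y) x 20 mm, 25 g, brown with two darker scores on top; origin: centre of its underside, z up. starts lying on board_b; absent in some starts (None)
- biscuit_b4: a hard oblong honey biscuit, 36 (x) x 30 (y) x 20 mm, 25 g, brown with two darker scores on top; origin: centre of its underside, z up. starts lying on board_b; absent in some starts (None)
- biscuit_b5: a hard oblong honey biscuit, 36 (x) x 30 (y) x 20 mm, 25 g, brown with two darker scores on top; origin: centre of its underside, z up. starts lying on board_b; absent in some starts (None)
- jar_near: full preserve jar, 76 mm across, 120 mm high, the nearer of two at the bench's right, outside the right board; origin: centre of its underside. To be left alone
- jar_far: full preserve jar, 76 mm across, 120 mm high, the farther of two at the bench's right, outside the right board; origin: centre of its underside. To be left alone
- egg_carton: grey pulp carton of eggs, 250 (x) x 105 (y) x 76 mm, left of the boards; origin: centre of its underside. To be left alone

How it is judged:
On the way, in this order (a step that is already met when the one before it is completed fails the run):
1. the bolt is drawn clear of its keeper, the lid still shut (value of joint bolt above 0.03 m and value of joint lid below 0.01 m), for 0.2 s.
2. the lid is slid open (value of joint lid above 0.14 m), for 0.2 s.
3. a board is tipped over the open hatch (((angle between board_a's own z axis and vertical above 0.35 rad and horizontal distance between board_a and hatch below 0.2 m and height (world z) of board_a above 0.15 m) or (angle between board_b's own z axis and vertical above 0.35 rad and horizontal distance between board_b and hatch below 0.2 m and height (world z) of board_b above 0.15 m)) and value of joint lid above 0.12 m), for 0.1 s.
4. all the biscuits are inside the chest and the boards lie flat on the bench, the lid still open (x of biscuit_a1 in the frame of chest between -0.21 and 0.21 m and y of biscuit_a1 in the frame of chest between -0.135 and 0.135 m and z of biscuit_a1 in the frame of chest between 0 and 0.125 m and x of biscuit_a2 in the frame of chest between -0.21 and 0.21 m and y of biscuit_a2 in the frame of chest between -0.135 and 0.135 m and z of biscuit_a2 in the frame of chest between 0 and 0.125 m and x of biscuit_a3 in the frame of chest between -0.21 and 0.21 m and y of biscuit_a3 in the frame of chest between -0.135 and 0.135 m and z of biscuit_a3 in the frame of chest between 0 and 0.125 m and x of biscuit_a4 in the frame of chest between -0.21 and 0.21 m and y of biscuit_a4 in the frame of chest between -0.135 and 0.135 m and z of biscuit_a4 in the frame of chest between 0 and 0.125 m and x of biscuit_a5 in the frame of chest between -0.21 and 0.21 m and y of biscuit_a5 in the frame of chest between -0.135 and 0.135 m and z of biscuit_a5 in the frame of chest between 0 and 0.125 m and x of biscuit_b1 in the frame of chest between -0.21 and 0.21 m and y of biscuit_b1 in the frame of chest between -0.135 and 0.135 m and z of biscuit_b1 in the frame of chest between 0 and 0.125 m and x of biscuit_b2 in the frame of chest between -0.21 and 0.21 m and y of biscuit_b2 in the frame of chest between -0.135 and 0.135 m and z of biscuit_b2 in the frame of chest between 0 and 0.125 m and x of biscuit_b3 in the frame of chest between -0.21 and 0.21 m and y of biscuit_b3 in the frame of chest between -0.135 and 0.135 m and z of biscuit_b3 in the frame of chest between 0 and 0.125 m and x of biscuit_b4 in the frame of chest between -0.21 and 0.21 m and y of biscuit_b4 in the frame of chest between -0.135 and 0.135 m and z of biscuit_b4 in the frame of chest between 0 and 0.125 m and x of biscuit_b5 in the frame of chest between -0.21 and 0.21 m and y of biscuit_b5 in the frame of chest between -0.135 and 0.135 m and z of biscuit_b5 in the frame of chest between 0 and 0.125 m and height (world z) of board_a between -0.01 and 0.012 m and angle between each of board_a, board_b's own z axis and vertical below 0.1 rad and height (world z) of board_b between -0.01 and 0.012 m and value of joint lid above 0.05 m), for 0.2 s.
5. the lid is slid fully shut, the bolt still drawn (value of joint lid below 0.008 m and value of joint bolt above 0.02 m), for 0.2 s.
At the end, for the whole second after the job is handed in: The lid is shut (within 5 mm) and the bolt home in its keeper (within 3 mm); every biscuit present is inside the chest; both boards lie flat on the bench (within 12 mm and 0.1 rad), at rest (value of joint lid below 0.005 m and value of joint bolt below 0.003 m and x of biscuit_a1 in the frame of chest between -0.21 and 0.21 m and y of biscuit_a1 in the frame of chest between -0.135 and 0.135 m and z of biscuit_a1 in the frame of chest between 0 and 0.125 m and x of biscuit_a2 in the frame of chest between -0.21 and 0.21 m and y of biscuit_a2 in the frame of chest between -0.135 and 0.135 m and z of biscuit_a2 in the frame of chest between 0 and 0.125 m and x of biscuit_a3 in the frame of chest between -0.21 and 0.21 m and y of biscuit_a3 in the frame of chest between -0.135 and 0.135 m and z of biscuit_a3 in the frame of chest between 0 and 0.125 m and x of biscuit_a4 in the frame of chest between -0.21 and 0.21 m and y of biscuit_a4 in the frame of chest between -0.135 and 0.135 m and z of biscuit_a4 in the frame of chest between 0 and 0.125 m and x of biscuit_a5 in the frame of chest between -0.21 and 0.21 m and y of biscuit_a5 in the frame of chest between -0.135 and 0.135 m and z of biscuit_a5 in the frame of chest between 0 and 0.125 m and x of biscuit_b1 in the frame of chest between -0.21 and 0.21 m and y of biscuit_b1 in the frame of chest between -0.135 and 0.135 m and z of biscuit_b1 in the frame of chest between 0 and 0.125 m and x of biscuit_b2 in the frame of chest between -0.21 and 0.21 m and y of biscuit_b2 in the frame of chest between -0.135 and 0.135 m and z of biscuit_b2 in the frame of chest between 0 and 0.125 m and x of biscuit_b3 in the frame of chest between -0.21 and 0.21 m and y of biscuit_b3 in the frame of chest between -0.135 and 0.135 m and z of biscuit_b3 in the frame of chest between 0 and 0.125 m and x of biscuit_b4 in the frame of chest between -0.21 and 0.21 m and y of biscuit_b4 in the frame of chest between -0.135 and 0.135 m and z of biscuit_b4 in the frame of chest between 0 and 0.125 m and x of biscuit_b5 in the frame of chest between -0.21 and 0.21 m and y of biscuit_b5 in the frame of chest between -0.135 and 0.135 m and z of biscuit_b5 in the frame of chest between 0 and 0.125 m and height (world z) of board_a between -0.01 and 0.012 m and angle between each of board_a, board_b's own z axis and vertical below 0.1 rad and height (world z) of board_b between -0.01 and 0.012 m and linear speed of each of board_a, board_b below 0.03 m/s); the robot touches nothing.
It fails at once if a jar or the egg carton is pushed more than 5 cm or tipped over (distance of any of jar_near, jar_far, egg_carton from where it was at the start of the episode above 0.05 m or angle between any of jar_near, jar_far, egg_carton's own z axis and vertical above 0.4 rad).
Of biscuit_a1, biscuit_a2, biscuit_a3, biscuit_a4, biscuit_a5 only 2 to 5 are there at a start; the rules pass over those that are not, and their reading is None.
Of biscuit_b1, biscuit_b2, biscuit_b3, biscuit_b4, biscuit_b5 only 2 to 5 are there at a start; the rules pass over those that are not, and their reading is None.
At some moment in a run one of board_a, board_b may be knocked a few centimetres aside while the robot is not near it.
It also fails if it takes over 184 s, if anything falls off the work surface, if the arm or the gripper's body presses on something with over 40 N, if the wrist force passes 120 N, or if a joint passes its speed limit or range.

## Working session

There is one attempt and no reset: what is moved stays moved. The work goes in short steps, Python scripts to look and compute and a tool call to move; the robot and the scene stay as the last step left them, time stands still between calls to the robot, and variables do not carry over. Pictures are saved under pics/ and viewed, and the job is handed in when it is done.

Besides the shell and the picture viewer there is one more tool, called after "Emit:" by a JSON object that holds its "op" and its "data". play_rows: Moves the arm, as the interface text tells. Its arguments: {"type":"object","properties":{"plan":{"type":"array","items":{"type":"array"}},"gripper":{"type":"number"},"newtons":{"type":"number"}},"required":["plan"]}

```bash
ls; mkdir -p pics
cat > h.py <<'E'
import numpy as np, cv2, os
from bench import robot
from scipy.spatial.transform import Rotation as R
def shot(name, fn=None):
    s=robot.sense(); d=robot.snapshot(name)
    if 'world_from_camera' in d: W=np.array(d['world_from_camera'])
    else:
        T=np.eye(4);T[:3,:3]=R.from_rotvec(s['orientation']).as_matrix();T[:3,3]=s['position'];W=T@np.array(d['T_tool_cam'])
    d['W']=W
    if fn: cv2.imwrite('pics/'+fn,d['img'][:,:,::-1])
    return d
def cloud(d):
    h,w=d['range_z'].shape
    u,v=np.meshgrid(np.arange(w),np.arange(h))
    K=np.array([[d['fx'],0,d['cx']],[0,d['fy'],d['cy']],[0,0,1.]])
    p=cv2.undistortPoints(np.stack([u,v],-1).reshape(-1,1,2).astype(np.float64),K,np.array(d['distortion'],float)).reshape(h,w,2)
    z=d['range_z']
    P=np.stack([p[...,0]*z,-p[...,1]*z,-z,np.ones_like(z)],-1)@d['W'].T
    P=P[...,:3].copy(); P[z==0]=np.nan
    return P
def st():
    s=robot.sense(); Rm=R.from_rotvec(s['orientation']).as_matrix()
    print('t',round(s['time_s'],2),'pos',np.round(s['position'],4),'\nR',np.round(Rm,3).tolist(),'\nF',np.round(s['ft_force'],1),'w',round(s['gripper_width'],3),'q',np.round(s['joint_positions'],3))
    return s
E
python3 - <<'E'
from h import *
s=st()
for n in ['scene','side','wrist']:
    d=shot(n,n+'0.png'); np.savez('/tmp/%s0.npz'%n,P=cloud(d),img=d['img']); print(n,d['fx'],np.round(d['W'],3).tolist())
E
```

```text
pics
t 0.0 pos [0.5748 0.     0.2417] 
R [[-0.0, 1.0, -0.001], [1.0, 0.0, 0.0], [0.0, -0.001, -1.0]] 
F [-0.4 -0.7  0.5] w 0.999 q [-0.134  0.151  1.438  0.     1.554 -0.134]
scene 515.3235782455879 [[-0.446, -0.783, 0.434, 1.151], [0.895, -0.391, 0.213, 0.292], [0.003, 0.484, 0.875, 1.381], [0.0, 0.0, 0.0, 1.0]]
side 498.57086561391094 [[0.208, 0.715, -0.667, -0.407], [-0.978, 0.163, -0.131, -0.174], [0.015, 0.68, 0.733, 1.216], [0.0, 0.0, 0.0, 1.0]]
wrist 352.59736189732826 [[1.0, -0.002, 0.001, 0.574], [0.001, 0.953, 0.303, 0.078], [-0.002, -0.303, 0.953, 0.374], [0.0, 0.0, 0.0, 1.0]]
```

View pics/scene0.png

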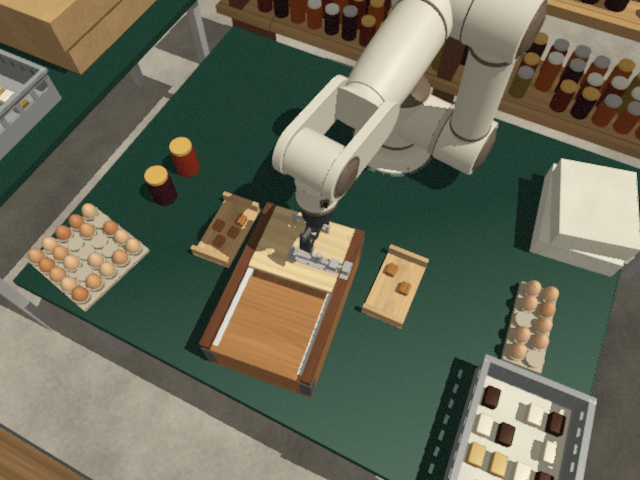

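View pics/side0.png

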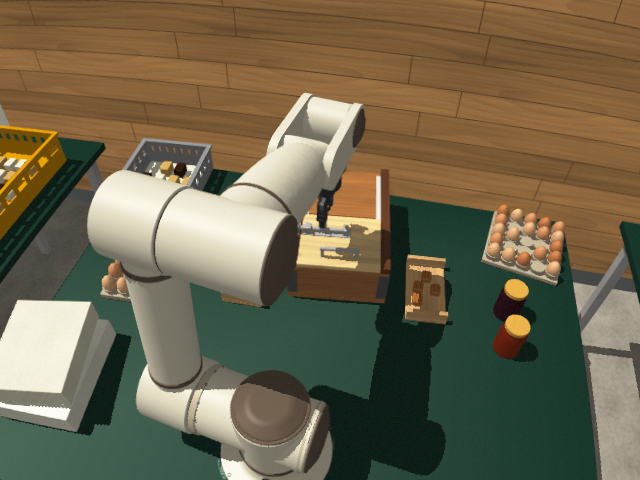

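View pics/wrist0.png

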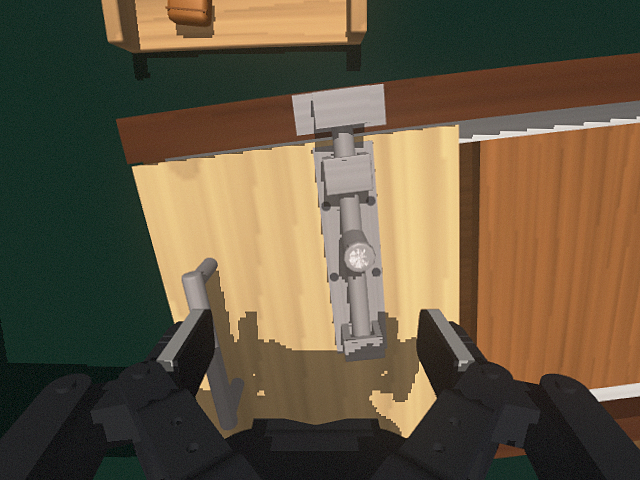

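```bash
cat >> h.py <<'E'
def ortho(Ps,imgs,x0,x1,y0,y1,res,fn,zmax=0.215):
    # up = +x, left = +y
    H=int((x1-x0)/res);W=int((y1-y0)/res)
    im=np.zeros((H,W,3),np.uint8); zz=np.full((H,W),-1.)
    for P,I in zip(Ps,imgs):
        p=P.reshape(-1,3);c=I.reshape(-1,3)
        ok=np.isfinite(p[:,0])&(p[:,2]<zmax)
        p=p[ok];c=c[ok]
        r=((x1-p[:,0])/res).astype(int);q=((y1-p[:,1])/res).astype(int)
        ok=(r>=0)&(r<H)&(q>=0)&(q<W)
        for a,b,z,cc in zip(r[ok],q[ok],p[ok,2],c[ok]):
            if z>zz[a,b]: zz[a,b]=z; im[a,b]=cc
    cv2.imwrite('pics/'+fn,im[:,:,::-1]); return zz,im
E
python3 - <<'E'
from h import *
D=[np.load('/tmp/%s0.npz'%n) for n in ['scene','side','wrist']]
ortho([d['P'] for d in D],[d['img'] for d in D],.3,1.0,-.4,.4,.002,'o0.png')
P=D[0]['P']
for n,uv in dict(rearleft=(308,388),rearright=(206,348)).items(): pass
# rail tops fit
for d in D:
    p=d['P'].reshape(-1,3); p=p[np.isfinite(p[:,0])]
    print(np.histogram(p[:,2],bins=np.arange(0.12,0.21,.004)))
E
```

```text
(array([ 501,  319,  540, 2534, 5151, 3245, 3639, 2557, 3696, 2919,  868,
        408,  406,  422,  438,  399,  485,  896,  839,  355,  308,  291]), array([0.12 , 0.124, 0.128, 0.132, 0.136, 0.14 , 0.144, 0.148, 0.152,
       0.156, 0.16 , 0.164, 0.168, 0.172, 0.176, 0.18 , 0.184, 0.188,
       0.192, 0.196, 0.2  , 0.204, 0.208]))
(array([1005,  905, 1032, 1707, 2015, 3182, 4635, 2218, 2920, 1457,  758,
        720,  787,  780,  759,  716,  819,  838,  858,  866,  838,  922]), array([0.12 , 0.124, 0.128, 0.132, 0.136, 0.14 , 0.144, 0.148, 0.152,
       0.156, 0.16 , 0.164, 0.168, 0.172, 0.176, 0.18 , 0.184, 0.188,
       0.192, 0.196, 0.2  , 0.204, 0.208]))
(array([    0,   223,   448,   493, 45339,   250,   169,   191, 63212,
       26809,   409,   270,  2033,   883,  3632,  1242,   286,  1024,
        1104,    38,   752,     1]), array([0.12 , 0.124, 0.128, 0.132, 0.136, 0.14 , 0.144, 0.148, 0.152,
       0.156, 0.16 , 0.164, 0.168, 0.172, 0.176, 0.18 , 0.184, 0.188,
       0.192, 0.196, 0.2  , 0.204, 0.208]))
```

View pics/o0.png

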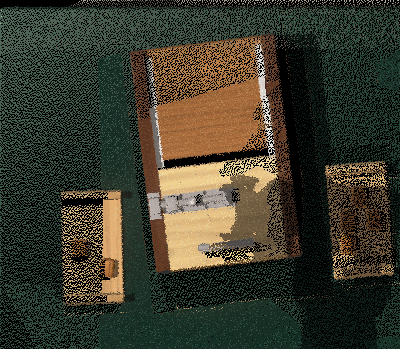

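Run:
```python
from h import *
d=np.load('/tmp/wrist0.npz');P=d['P']
v,u=np.mgrid[:480,:640]
z=P[...,2]
m=(z>.198)&(z<.206)&(abs(u-358)<30)&(abs(v-257)<30)
q=P[m];print('knob',len(q),q.min(0),q.max(0),q.mean(0))
m=(z>.186)&(z<.197)&(u<240)&(u>180)&(v>255)&(v<432)
q=P[m];print('bar',len(q),q.min(0),q.max(0),q.mean(0), q[:,2].max())
ev,V=np.linalg.eigh(np.cov(q[:,:2].T));print(V[:,1], np.degrees(np.arctan2(V[1,1],V[0,1])))
m=(abs(z-.158)<.0012)&(v<170)
q=P[m].astype(np.float32);r=cv2.minAreaRect(q[:,:2]*1000);print('lrail',len(q),r,cv2.boxPoints(r))
m=(abs(z-.154)<.0015)
q=P[m].astype(np.float32);r=cv2.minAreaRect(q[:,:2]*1000);print('lid',len(q),r,cv2.boxPoints(r))
for n in ['scene0','side0']:
    D=np.load('/tmp/%s.npz'%n);p=D['P'];im=D['img'].astype(int)
    m=(abs(p[...,2]-.158)<.004)&(im[...,0]<130)&(im[...,0]>im[...,2]+25)&(abs(p[...,1])<.22)&(p[...,0]>.4)&(p[...,0]<1.05)
    m=cv2.morphologyEx(m.astype(np.uint8),cv2.MORPH_OPEN,np.ones((3,3)))>0
    q=p[m].astype(np.float32); r=cv2.minAreaRect(q[:,:2]*1000);print(n,len(q),r,cv2.boxPoints(r))
```

```text
knob 788 [0.58865216 0.00881061 0.19800135] [0.60541982 0.02507893 0.2041632 ] [0.59672815 0.01738444 0.20193105]
bar 2206 [ 0.49770167 -0.10760391  0.18601036] [0.52257546 0.00324016 0.19478899] [ 0.51161631 -0.05117796  0.19138191] 0.1947889905871786
[-0.12824103  0.99174303] 97.36795998407908
lrail 19856 ((611.789794921875, 81.9976806640625), (306.5319519042969, 48.31057357788086), 7.095949172973633) [[456.7138    87.034805]
 [462.6817    39.094257]
 [766.8658    76.960556]
 [760.8979   124.90111 ]]
lid 60567 ((642.8164672851562, -38.23820495605469), (344.9710693359375, 259.33538818359375), 10.830422401428223) [[ 449.0384     56.709274]
 [ 497.76825  -198.00673 ]
 [ 836.59454  -133.18568 ]
 [ 787.8647    121.53032 ]]
scene0 1859 ((695.197265625, -32.500823974609375), (439.5965576171875, 291.4669189453125), 7.260556697845459) [[ 458.74335    84.285614]
 [ 495.5794   -204.84424 ]
 [ 931.6512   -149.28726 ]
 [ 894.8151    139.84259 ]]
side0 478 ((665.7737426757812, -167.32215881347656), (357.3174133300781, 23.541316986083984), 7.557312488555908) [[ 487.11887 -179.15056]
 [ 490.21494 -202.48738]
 [ 844.4286  -155.49376]
 [ 841.3325  -132.15694]]
```

Emit:
{"op": "play_rows", "data": {"plan": [[[9,11,0],[0,0,-0.06]],[[8.4,11,0],[0,0,-0.067]],[[0,0,0],[0,0,0]],[[0,0,0],[0,0,0]]], "gripper": 0, "newtons": 25}}

```text
time_s: 0.55
position: [0.5962, 0.018, 0.2419]
orientation: [-2.077, -2.356, 0.001]
ft_force: [0.1, 0.2, -0.3]
gripper_width: 0.999
```

```bash
cat >> h.py <<'E'
def delta(pos,Rm=None):
    s=robot.sense(); A=R.from_rotvec(s['orientation']).as_matrix()
    d=A.T@(np.array(pos)-s['position'])*1000
    w=R.from_matrix(A.T@Rm).as_rotvec() if Rm is not None else None
    print('delta mm',np.round(d,1),'turn',None if w is None else np.round(w,3))
yaw=0.127
def Rdown(yaw):  # tool y along (cos,sin), z down
    c,s=np.cos(yaw),np.sin(yaw)
    return np.array([[-s,c,0],[c,s,0],[0,0,-1.]])
C0=np.array([.695,-.0325,0])
def chest(x,y,z):
    c,s=np.cos(yaw),np.sin(yaw)
    return C0+[c*x-s*y,s*x+c*y,z]
E
python3 - <<'E'
from h import *
st(); delta([.597,.0174,.192],Rdown(yaw))
d=shot('wrist','w1.png');P=cloud(d)
z=P[...,2];v,u=np.mgrid[:480,:640]
m=(z>.198)&(z<.206)
n,l,stt,c=cv2.connectedComponentsWithStats(m.astype(np.uint8))
for i in range(1,n):
    if stt[i,4]>100: q=P[l==i];print(c[i],stt[i,4],(q.min(0)+q.max(0))/2,q.mean(0))
E
```

```text
t 0.55 pos [0.5962 0.018  0.2419] 
R [[-0.125, 0.992, -0.001], [0.992, 0.125, -0.0], [0.0, -0.001, -1.0]] 
F [ 0.1  0.2 -0.3] w 0.999 q [-0.099  0.196  1.385 -0.     1.561 -0.225]
delta mm [-0.7  0.8 49.9] turn [-0.001 -0.    -0.001]
[317.44761905 287.75238095] 735 [0.59699344 0.01675353 0.20094166] [0.59688775 0.01759291 0.20189567]
```

View pics/w1.png

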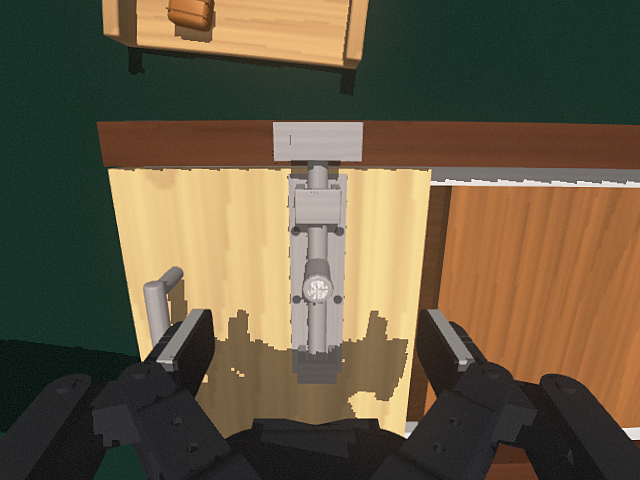

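Emit:
{"op": "play_rows", "data": {"plan": [[[0,0,13],[0,0,0]],[[-0.5,0.5,13],[0,0,0]],[[0,0,13],[0,0,0]],[[0,0,10],[0,0,0]],[[0,0,0],[0,0,0]]]}}

```text
time_s: 1.1
position: [0.5963, 0.0176, 0.1912]
orientation: [-2.075, -2.356, 0.003]
ft_force: [0.4, 0.4, 0.4]
gripper_width: 0.998
```

Emit:
{"op": "play_rows", "data": {"plan": [[[0,0,0],[0,0,0]],[[0,0,0],[0,0,0]],[[0,0,0],[0,0,0]],[[0,0,0],[0,0,0]],[[0,0,0],[0,0,0]],[[0,0,0],[0,0,0]],[[0,0,0],[0,0,0]],[[0,0,0],[0,0,0]]], "gripper": 255, "newtons": 25}}

```text
time_s: 1.9
position: [0.5972, 0.0176, 0.1936]
orientation: [2.076, 2.358, 0.001]
ft_force: [2.0, 0.0, 4.1]
gripper_width: 0.159
```

Emit:
{"op": "play_rows", "data": {"plan": [[[-4,0,0],[0,0,0]],[[-6,0,0],[0,0,0]],[[-6,0,0],[0,0,0]],[[-6,0,0],[0,0,0]],[[-6,0,0],[0,0,0]],[[-6,0,0],[0,0,0]],[[-6,0,0],[0,0,0]],[[-1,0,0],[0,0,0]],[[0,0,0],[0,0,0]],[[0,0,0],[0,0,0]],[[0,0,0],[0,0,0]],[[0,0,0],[0,0,0]]]}}

```text
time_s: 3.1
position: [0.602, -0.0218, 0.1934]
orientation: [-2.073, -2.357, -0.003]
ft_force: [-0.5, 15.5, 6.8]
gripper_width: 0.165
```

Run:
```python
from h import *
st()
d=shot('wrist','w2.png');d=shot('scene','s2.png')
cv2.imwrite('pics/s2c.png',cv2.resize(d['img'][180:400,180:400,::-1],None,fx=2.7,fy=2.7))
```

```text
t 3.1 pos [ 0.602  -0.0218  0.1934] 
R [[-0.128, 0.992, -0.0], [0.992, 0.128, 0.003], [0.003, -0.0, -1.0]] 
F [-0.5 15.5  6.8] w 0.165 q [-0.165  0.228  1.445  0.003  1.47  -0.294]
```

View pics/w2.png

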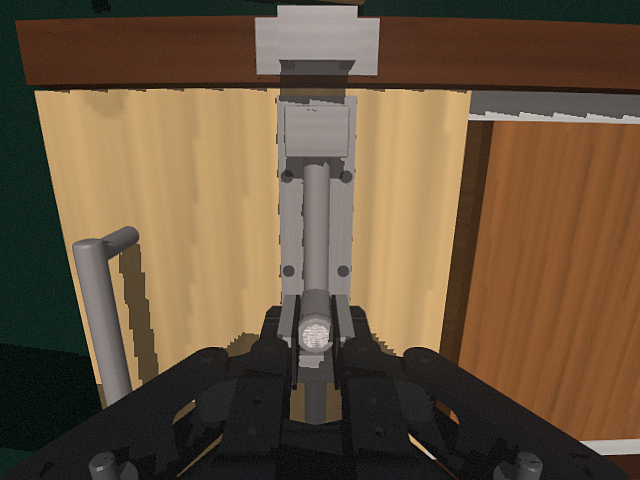

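Emit:
{"op": "play_rows", "data": {"plan": [[[1,0,0],[0,0,0]],[[0,5,0],[0,0,0]],[[0,10,0],[0,0,0]],[[0,15,0],[0,0,0]],[[0,15,0],[0,0,0]],[[0,15,0],[0,0,0]],[[0,15,0],[0,0,0]],[[0,15,0],[0,0,0]],[[0,15,0],[0,0,0]],[[0,15,0],[0,0,0]],[[0,15,0],[0,0,0]],[[0,15,0],[0,0,0]],[[0,15,0],[0,0,0]],[[0,9,0],[0,0,0]],[[0,4,0],[0,0,0]],[[0,0,0],[0,0,0]],[[0,0,0],[0,0,0]],[[0,0,0],[0,0,0]]]}}

```text
time_s: 5.0
position: [0.7789, 0.0005, 0.1935]
orientation: [2.076, 2.358, 0.001]
ft_force: [1.0, 4.8, 6.4]
gripper_width: 0.161
```

Run:
```python
from h import *
st()
d=shot('wrist','w3.png')
```

```text
t 5.0 pos [7.789e-01 5.000e-04 1.935e-01] 
R [[-0.127, 0.992, 0.0], [0.992, 0.127, 0.0], [0.0, 0.001, -1.0]] 
F [1.  4.8 6.4] w 0.161 q [-9.800e-02  6.070e-01  9.180e-01  1.000e-03  1.616e+00 -2.260e-01]
```

View pics/w3.png

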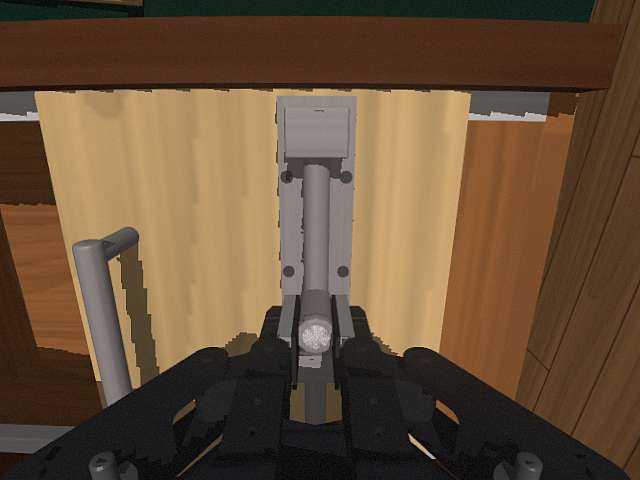

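Emit:
{"op": "play_rows", "data": {"plan": [[[0,0,0],[0,0,0]],[[0,0,0],[0,0,0]],[[0,0,0],[0,0,0]],[[0,0,0],[0,0,0]],[[0,0,0],[0,0,0]],[[0,0,-10],[0,0,0]],[[0,0,-30],[0,0,0]],[[0,0,-30],[0,0,0]],[[0,-40,-30],[0,0,0]],[[0,-45,-10],[0,0,0]],[[10,-45,0],[0,0,0]],[[15,-45,0],[0,0,0]],[[20,-40,0],[0,0,0]],[[20,-40,0],[0,0,0]],[[20,-20,0],[0,0,0]],[[0,0,0],[0,0,0]],[[0,0,0],[0,0,0]]], "gripper": 0}}

```text
time_s: 6.75
position: [0.495, 0.0501, 0.3045]
orientation: [2.074, 2.357, 0.002]
ft_force: [1.1, -0.3, -0.0]
gripper_width: 1.002
```

Run:
```python
from h import *
st()
Ps=[];I=[]
for n in ['wrist','scene','side']:
    d=shot(n,n+'4.png'); Ps.append(cloud(d)); I.append(d['img']); np.savez('/tmp/%s4.npz'%n,P=Ps[-1],img=d['img'])
ortho(Ps,I,.3,.95,-.4,.4,.002,'o4.png')
```

```text
t 6.75 pos [0.495  0.0501 0.3045] 
R [[-0.127, 0.992, 0.002], [0.992, 0.127, -0.0], [-0.0, 0.002, -1.0]] 
F [ 1.1 -0.3 -0. ] w 1.002 q [-0.054 -0.027  1.501 -0.     1.665 -0.182]
```

View pics/wrist4.png

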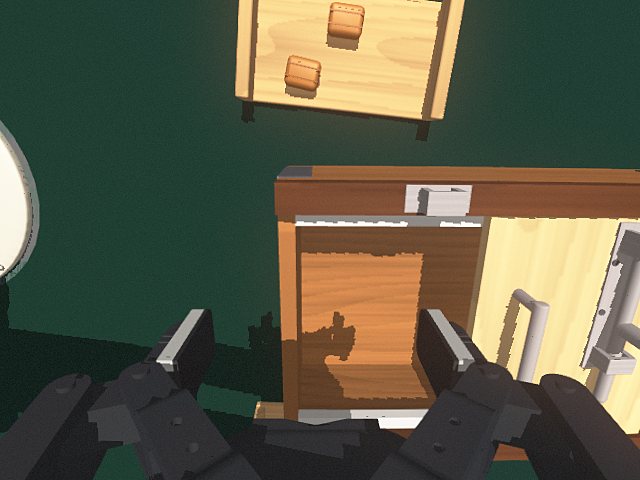

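View pics/o4.png

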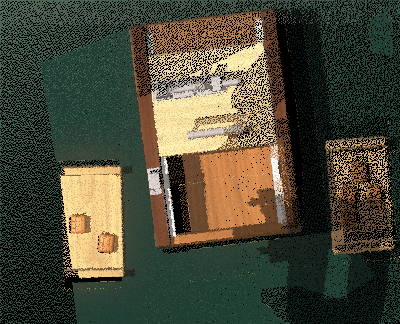

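View pics/scene4.png

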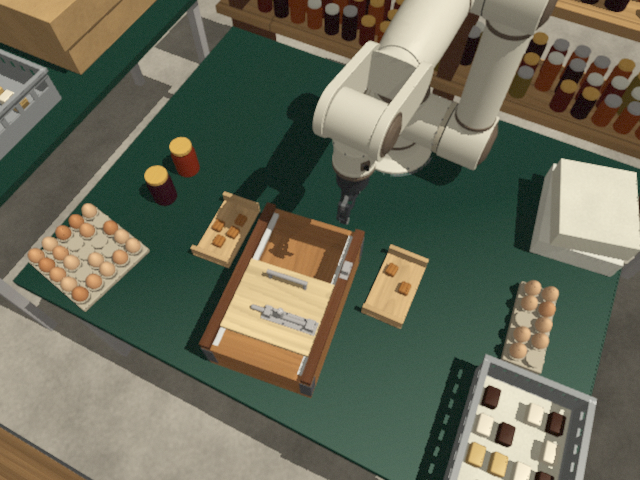

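```bash
cat >> h.py <<'E'
def boardfit(P,sgn):
    x,y,z=P[...,0],P[...,1],P[...,2]
    reg=(x>.3)&(x<.75)&(sgn*y>.13)&(sgn*y<.38)
    for lo,hi,t in ((.004,.05,'all'),(.039,.048,'cleats'),(.026,.034,'bisc')):
        m=(reg&(z>lo)&(z<hi)).astype(np.uint8)
        n,l,s,c=cv2.connectedComponentsWithStats(m)
        for i in range(1,n):
            if s[i,4]>25:
                q=P[l==i].astype(np.float32)*1000
                r=cv2.minAreaRect(q[:,:2]);print(t,np.round(c[i]),s[i,4],'c',np.round(r[0],1),'size',np.round(r[1],1),'ang',round(r[2],1),'z',round(float(np.median(q[:,2])),1))
E
python3 - <<'E'
from h import *
for n in ['scene4','wrist4','side4']:
  P=np.load('/tmp/%s.npz'%n)['P']
  for s in (1,-1): print(n,s); boardfit(P,s)
E
```

```text
scene4 1Traceback (most recent call last):
  File "<stdin>", line 4, in <module>
  File "h.py", line 60, in boardfit
    r=cv2.minAreaRect(q[:,:2]);print(t,np.round(c[i]),s[i,4],'c',np.round(r[0],1),'size',np.round(r[1],1),'ang',round(r[2],1),'z',round(float(np.median(q[:,2])),1))
cv2.error: OpenCV(4.12.0) /io/opencv/modules/imgproc/src/convhull.cpp:143: error: (-215:Assertion failed) total >= 0 && (depth == CV_32F || depth == CV_32S) in function 'convexHull'
```

```bash
sed -i 's/cv2.minAreaRect(q\[:,:2\])/cv2.minAreaRect(np.ascontiguousarray(q[:,:2]))/' h.py
python3 - <<'E'
from h import *
for n in ['scene4','wrist4','side4']:
  P=np.load('/tmp/%s.npz'%n)['P']
  for s in (1,-1): print(n,s); boardfit(P,s)
E
```

```text
scene4 1
all [395. 287.] 3050 c [494.2 213.3] size [257.4 126.6] ang 1.9 z 11.5
cleats [408. 254.] 168 c [405.1 211.1] size [ 18.3 119.7] ang 1.6 z 43.4
cleats [383. 314.] 199 c [610.9 217.3] size [ 17.  118.9] ang 1.6 z 42.9
bisc [400. 255.] 33 c [411.7 186.4] size [ 7.9 62. ] ang 2.0 z 30.0
bisc [391. 269.] 90 c [466.7 185. ] size [28.6 38.8] ang 87.2 z 29.4
bisc [404. 288.] 89 c [505.1 241.5] size [33.6 28.6] ang 5.6 z 29.0
bisc [391. 321.] 29 c [616.6 245.4] size [ 6.1 56.1] ang 1.4 z 30.7
scene4 -1
all [227. 231.] 2603 c [ 552.3 -317.1] size [248.4 128.4] ang 1.8 z 13.0
all [275. 247.] 689 c [ 559.3 -153.1] size [119.1  58.1] ang 6.2 z 12.6
cleats [241. 200.] 141 c [ 460.6 -323.9] size [ 17.3 113. ] ang 4.0 z 43.3
cleats [209. 254.] 161 c [ 665.9 -312.7] size [ 17.  121.1] ang 5.0 z 43.4
bisc [236. 202.] 37 c [ 467.4 -337.8] size [ 7.9 80. ] ang 3.3 z 29.8
bisc [240. 219.] 71 c [ 517.5 -297. ] size [31.8 30.6] ang 1.5 z 29.7
bisc [218. 225.] 75 c [ 564.1 -347. ] size [36.5 28.5] ang 9.7 z 29.6
bisc [232. 231.] 71 c [ 564.1 -296.6] size [28.8 35.1] ang 84.0 z 29.7
bisc [280. 233.
[... 1390 characters left out ...]
58.] 133 c [ 659.  -309.6] size [ 21.4 116.8] ang 5.9 z 42.4
cleats [378. 294.] 36 c [ 486.1 -178.8] size [44.7  9.4] ang 88.8 z 43.1
cleats [426. 312.] 160 c [ 452.7 -324.8] size [ 20.  110.4] ang 6.2 z 42.3
bisc [432. 262.] 29 c [ 655.2 -328.9] size [ 7.8 56.1] ang 8.1 z 31.2
bisc [426. 275.] 70 c [ 601.8 -318.5] size [35.4 27.7] ang 1.9 z 28.8
bisc [418. 285.] 62 c [ 558.1 -294.8] size [29.6 38.9] ang 86.8 z 29.1
bisc [435. 288.] 64 c [ 556.6 -347.5] size [36.8 24.4] ang 2.9 z 28.2
bisc [418. 298.] 67 c [ 510.9 -297.9] size [35.2 27.2] ang 5.5 z 28.2
bisc [369. 296.] 26 c [ 485.2 -155.4] size [ 7.6 47.5] ang 3.1 z 29.7
bisc [417. 314.] 42 c [ 446.2 -300.1] size [65.3 15.6] ang 86.6 z 30.4
```

Run:
```python
from h import *
delta([.4027,.2115,.10],Rdown(.028))
```

```text
delta mm [172.4 -71.8 203.3] turn [-0.     0.     0.099]
```

Emit:
{"op": "play_rows", "data": {"plan": [[[20,-8,0],[0,0,0]],[[30,-12,0],[0,0,0]],[[30,-12,0],[0,0,0]],[[30,-12,20],[0,0,0]],[[30,-13,30],[0,0,0]],[[22,-10,40],[0,0,0]],[[10.4,-4.8,40],[0,0,0.05]],[[0,0,40],[0,0,0.049]],[[0,0,20],[0,0,0]],[[0,0,0],[0,0,0]],[[0,0,0],[0,0,0]]], "gripper": 125, "newtons": 60}}

```text
time_s: 8.0
position: [0.4027, 0.2118, 0.1139]
orientation: [-2.19, -2.252, 0.001]
ft_force: [0.5, -0.6, 0.5]
gripper_width: 0.51
```

Run:
```python
from h import *
st()
d=shot('wrist','w5.png'); P=cloud(d); boardfit(P,1); delta([.4027,.2115,.026],Rdown(.028))
```

```text
t 8.0 pos [0.4027 0.2118 0.1139] 
R [[-0.028, 1.0, -0.0], [1.0, 0.028, -0.0], [-0.0, -0.0, -1.0]] 
F [ 0.5 -0.6  0.5] w 0.51 q [ 0.315 -0.018  1.884  0.     1.276  0.287]
all [473. 241.] 54487 c [505.4 216.4] size [219.7 120.7] ang 1.6 z 10.5
cleats [316. 252.] 4180 c [402.6 214. ] size [ 14.  119.3] ang 1.6 z 44.1
cleats [626. 296.] 2179 c [607.7 203.9] size [15.6 89. ] ang 1.9 z 43.5
bisc [617. 249.] 1721 c [601.4 219.4] size [  3.8 119.9] ang 1.5 z 30.0
bisc [473. 214.] 2424 c [501.6 243.8] size [30.2 36.7] ang 89.9 z 29.8
bisc [405. 291.] 1793 c [463.6 188.5] size [28.9 36. ] ang 85.1 z 29.9
delta mm [-0.4 -0.4 88.5] turn [ 0.001 -0.    -0.   ]
```

View pics/w5.png

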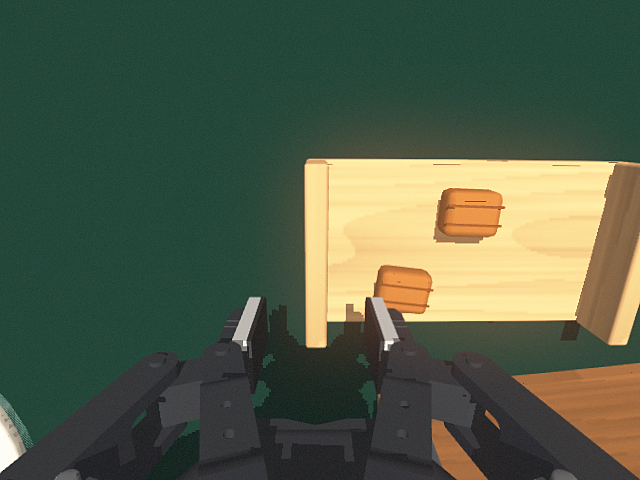

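Emit:
{"op": "play_rows", "data": {"plan": [[[1,0,20],[0,0,0]],[[1,0,20],[0,0,0]],[[0,0,20],[0,0,0]],[[0,0,15],[0,0,0]],[[0,0,12],[0,0,0]],[[0,0,0],[0,0,0]],[[0,0,0],[0,0,0]]]}}

```text
time_s: 8.75
position: [0.4025, 0.214, 0.0272]
orientation: [2.19, 2.252, 0.001]
ft_force: [0.2, 0.9, -0.2]
gripper_width: 0.508
```

Emit:
{"op": "play_rows", "data": {"plan": [[[0,0,0],[0,0,0]],[[0,0,0],[0,0,0]],[[0,0,0],[0,0,0]],[[0,0,0],[0,0,0]],[[0,0,0],[0,0,0]],[[0,0,0],[0,0,0]],[[0,0,0],[0,0,0]]], "gripper": 255, "newtons": 100}}

```text
time_s: 9.45
position: [0.4025, 0.214, 0.0273]
orientation: [2.19, 2.252, 0.002]
ft_force: [-2.0, -1.8, 11.4]
gripper_width: 0.141
```

Run:
```python
from h import *
st()
d=shot('wrist','w6.png')
```

```text
t 9.45 pos [0.4025 0.214  0.0273] 
R [[-0.028, 1.0, 0.001], [1.0, 0.028, 0.0], [0.0, 0.001, -1.0]] 
F [-2.  -1.8 11.4] w 0.141 q [0.319 0.088 1.974 0.    1.079 0.291]
```

View pics/w6.png

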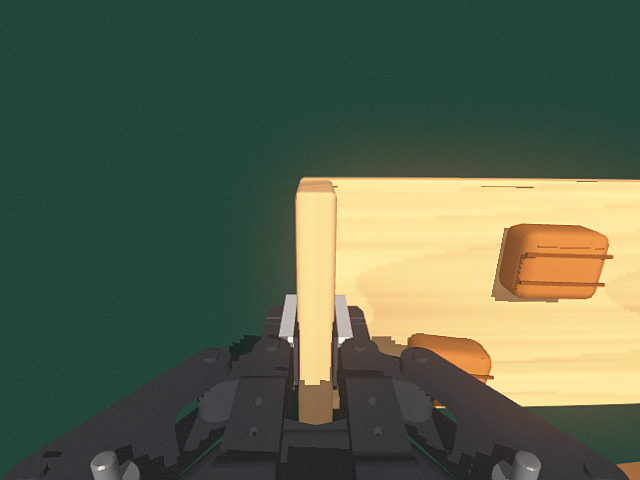

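Emit:
{"op": "play_rows", "data": {"plan": [[[0,0,-3],[0,0,0]],[[0,0,-8],[0,0,0]],[[0,0,-15],[0,0,0]],[[0,0,-20],[0,0,0]],[[0,0,-25],[0,0,0]],[[0,0,-30],[0,0,0]],[[0,0,-30],[0,0,0]],[[0,0,-30],[0,0,0]],[[0,0,-30],[0,0,0]],[[0,0,-30],[0,0,0]],[[0,0,-25],[0,0,0]],[[0,0,-15],[0,0,0]],[[0,0,-9],[0,0,0]],[[0,0,-3],[0,0,0]],[[0,0,0],[0,0,0]],[[0,0,0],[0,0,0]]]}}

```text
time_s: 11.1
position: [0.4017, 0.2138, 0.2984]
orientation: [-2.19, -2.252, 0.002]
ft_force: [-0.0, 0.8, -4.1]
gripper_width: 0.146
```

Run:
```python
from h import *
st()
d=shot('wrist','w7.png');d=shot('scene','s7.png')
delta(chest(-.2305,.08,.30),Rdown(yaw))
```

```text
t 11.1 pos [0.4017 0.2138 0.2984] 
R [[-0.028, 1.0, -0.001], [1.0, 0.028, -0.0], [-0.0, -0.001, -1.0]] 
F [-0.   0.8 -4.1] w 0.146 q [ 0.319 -0.115  1.595  0.     1.663  0.291]
delta mm [-197.6   48.9   -1.4] turn [-0.001  0.    -0.099]
```

View pics/w7.png

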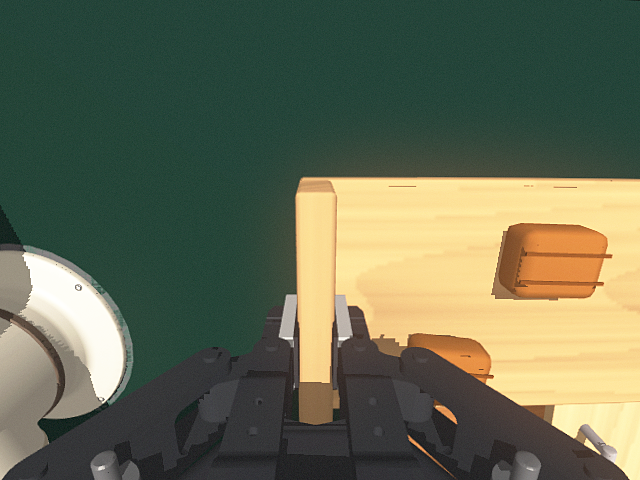

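Emit:
{"op": "play_rows", "data": {"plan": [[[-5,1,0],[0,0,0]],[[-12,3,0],[0,0,0]],[[-18,4.5,0],[0,0,0]],[[-22,5.5,0],[0,0,0]],[[-24,6,0],[0,0,0]],[[-24,6,0],[0,0,0]],[[-24,6,0],[0,0,0]],[[-22,5.5,0],[0,0,0]],[[-18,4.5,0],[0,0,0]],[[-14,3.5,0],[0,0,0]],[[-9,2,0],[0,0,0]],[[-5.6,1.4,0],[0,0,0]],[[0,0,0],[0,0,-0.02]],[[0,0,0],[0,0,-0.03]],[[0,0,0],[0,0,-0.03]],[[0,0,0],[0,0,-0.019]],[[0,0,0],[0,0,0]],[[0,0,0],[0,0,0]]]}}

```text
time_s: 13.0
position: [0.4564, 0.0179, 0.2993]
orientation: [-2.076, -2.358, 0.0]
ft_force: [0.1, 1.0, -4.1]
gripper_width: 0.144
```

Run:
```python
from h import *
st()
d=shot('wrist','w8.png');d=shot('scene','s8.png')
cv2.imwrite('pics/s8c.png',cv2.resize(d['img'][150:400,180:430,::-1],None,fx=2.4,fy=2.4))
delta(chest(-.2305,.08,.272),Rdown(yaw))
```

```text
t 13.0 pos [0.4564 0.0179 0.2993] 
R [[-0.127, 0.992, -0.0], [0.992, 0.127, -0.0], [-0.0, -0.0, -1.0]] 
F [ 0.1  1.  -4.1] w 0.144 q [-0.13  -0.113  1.592 -0.     1.663 -0.257]
delta mm [-0.1 -0.2 27.3] turn [-0. -0. -0.]
```

View pics/w8.png

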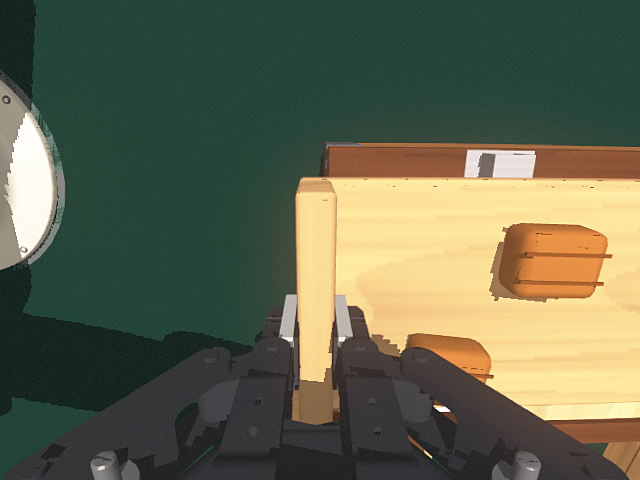

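View pics/s8c.png

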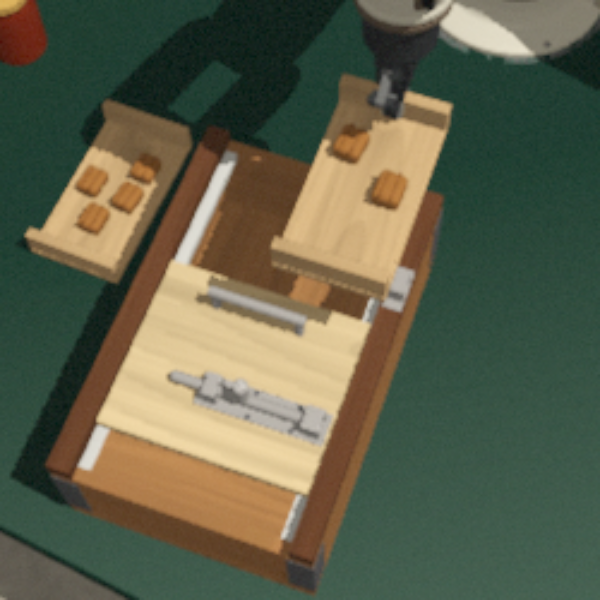

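Emit:
{"op": "play_rows", "data": {"plan": [[[0,0,5],[0,0.02,0]],[[0,0,10],[0,0.05,0]],[[0,0,8],[0,0.06,0]],[[0,0,3],[0,0.06,0]],[[0,0,0],[0,0.06,0]],[[0,0,0],[0,0.06,0]],[[0,0,0],[0,0.06,0]],[[0,0,0],[0,0.06,0]],[[0,0,0],[0,0.06,0]],[[0,0,0],[0,0.06,0]],[[0,0,0],[0,0.06,0]],[[0,0,0],[0,0.06,0]],[[0,0,0],[0,0.06,0]],[[0,0,0],[0,0.06,0]],[[0,0,0],[0,0.06,0]],[[0,0,0],[0,0,0]],[[0,0,0],[0,0,0]],[[0,0,0],[0,0,0]]]}}

```text
time_s: 14.9
position: [0.4564, 0.0189, 0.2736]
orientation: [-1.592, -1.808, -0.719]
ft_force: [-0.3, 0.5, -2.8]
gripper_width: 0.14
```

Run:
```python
from h import *
st()
d=shot('wrist','w9.png');d=shot('scene','s9.png')
cv2.imwrite('pics/s9c.png',cv2.resize(d['img'][150:400,180:430,::-1],None,fx=2.4,fy=2.4))
```

```text
t 14.9 pos [0.4564 0.0189 0.2736] 
R [[-0.084, 0.992, -0.095], [0.656, 0.127, 0.744], [0.75, 0.001, -0.661]] 
F [-0.3  0.5 -2.8] w 0.14 q [-0.558  0.095  1.651  0.67   1.93  -0.619]
```

View pics/w9.png

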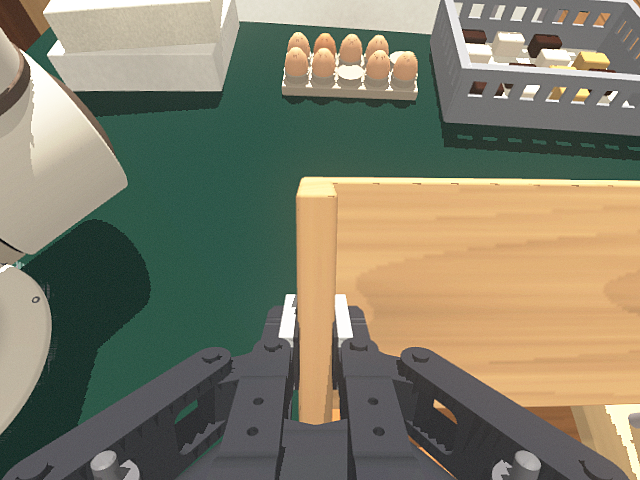

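View pics/s9c.png

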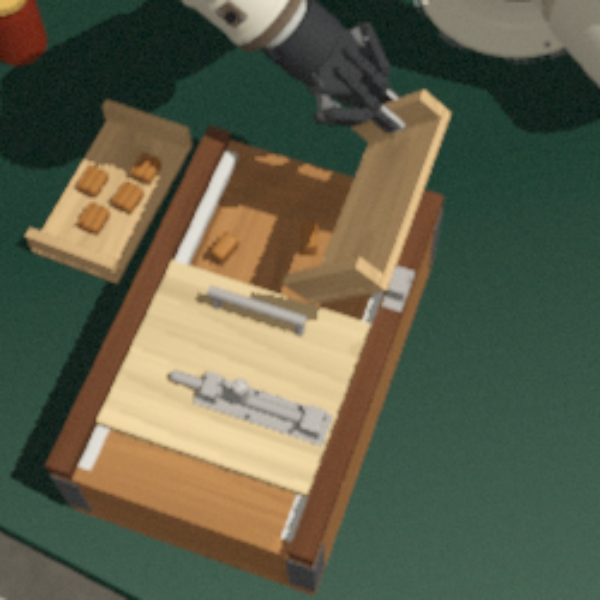

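Emit:
{"op": "play_rows", "data": {"plan": [[[0,0,-8],[0,-0.06,0]],[[0,0,-8],[0,-0.09,0]],[[0,0,-8],[0,-0.1,0]],[[0,0,-4],[0,-0.1,0]],[[0,0,0],[0,-0.1,0]],[[0,0,0],[0,-0.1,0]],[[0,0,0],[0,-0.1,0]],[[0,0,0],[0,-0.1,0]],[[0,0,0],[0,-0.1,0]],[[0,0,0],[0,0,0]],[[0,0,0],[0,0,0]]]}}

```text
time_s: 16.1
position: [0.4585, 0.0008, 0.2939]
orientation: [-2.073, -2.359, -0.003]
ft_force: [-0.8, -0.6, -3.4]
gripper_width: 0.148
```

Run:
```python
from h import *
st(); 
delta([.4025,.214,.30],Rdown(.028))
```

```text
t 16.1 pos [0.4585 0.0008 0.2939] 
R [[-0.129, 0.992, -0.0], [0.992, 0.129, 0.002], [0.002, 0.0, -1.0]] 
F [-0.8 -0.6 -3.4] w 0.148 q [-0.168 -0.108  1.598  0.002  1.652 -0.297]
delta mm [218.6 -28.1  -5.6] turn [ 0.    -0.002  0.101]
```

Emit:
{"op": "play_rows", "data": {"plan": [[[20,-3,0],[0,0,0]],[[40,-5,0],[0,0,0]],[[45,-6,0],[0,0,0]],[[45,-6,0],[0,0,0]],[[40,-5,0],[0,0,0]],[[28.6,-3.1,0],[0,0,0]],[[0,0,10],[0,0,0.05]],[[0,0,30],[0,0,0.051]],[[0,0,45],[0,0,0]],[[0,0,45],[0,0,0]],[[0,0,45],[0,0,0]],[[0,0,40],[0,0,0]],[[0,0,25],[0,0,0]],[[0,0,15],[0,0,0]],[[0,0,0],[0,0,0]],[[0,0,0],[0,0,0]]]}}

```text
time_s: 17.7
position: [0.4035, 0.2129, 0.0391]
orientation: [-2.193, -2.247, 0.0]
ft_force: [0.3, 0.7, -3.8]
gripper_width: 0.145
```

Run:
```python
from h import *
st(); 
delta([.4025,.214,.0275],Rdown(.028))
```

```text
t 17.7 pos [0.4035 0.2129 0.0391] 
R [[-0.024, 1.0, -0.001], [1.0, 0.024, 0.001], [0.001, -0.001, -1.0]] 
F [ 0.3  0.7 -3.8] w 0.145 q [3.150e-01 7.300e-02 1.962e+00 1.000e-03 1.108e+00 2.900e-01]
delta mm [ 1.2 -0.9 11.6] turn [-0.001 -0.001 -0.004]
```

Emit:
{"op": "play_rows", "data": {"plan": [[[0,0,5],[0,0,0]],[[0,0,4],[0,0,0]],[[0,0,2.5],[0,0,0]],[[0,0,0],[0,0,0]],[[0,0,0],[0,0,0]]]}}

```text
time_s: 18.2
position: [0.4033, 0.2133, 0.0274]
orientation: [2.192, 2.25, 0.001]
ft_force: [-1.0, -0.4, -1.8]
gripper_width: 0.145
```

Emit:
{"op": "play_rows", "data": {"plan": [[[0,0,0],[0,0,0]],[[0,0,0],[0,0,0]],[[0,0,0],[0,0,0]],[[0,0,0],[0,0,0]],[[0,0,-20],[0,0,0]],[[0,0,-40],[0,0,0]],[[0,0,-50],[0,0,0]],[[0,0,-50],[0,0,0]],[[0,0,-50],[0,0,0]],[[0,0,-50],[0,0,0]],[[0,0,0],[0,0,0]],[[0,0,0],[0,0,0]]], "gripper": 125}}

```text
time_s: 19.4
position: [0.4034, 0.2133, 0.288]
orientation: [2.192, 2.25, 0.003]
ft_force: [-0.2, 1.5, -0.3]
gripper_width: 0.509
```

Run:
```python
from h import *
st()
d=shot('wrist','w10.png');d2=shot('scene','s10.png');P=cloud(d2)
boardfit(P,1);print();boardfit(P,-1)
delta([.4565,-.325,.12],Rdown(.08))
```

```text
t 19.4 pos [0.4034 0.2133 0.288 ] 
R [[-0.026, 1.0, 0.002], [1.0, 0.026, 0.001], [0.001, 0.002, -1.0]] 
F [-0.2  1.5 -0.3] w 0.509 q [ 0.317 -0.113  1.615  0.     1.638  0.291]
all [394. 286.] 3061 c [497.1 212.6] size [255.9 124.7] ang 0.4 z 10.7
cleats [407. 254.] 167 c [405.3 210.7] size [ 18.  118.4] ang 2.0 z 43.4
cleats [382. 314.] 205 c [610.8 216. ] size [ 17.1 118.6] ang 2.6 z 43.0

all [227. 231.] 2581 c [ 551.3 -319.7] size [250.6 122.3] ang 3.5 z 13.0
all [275. 247.] 686 c [ 557.4 -153. ] size [114.4  58.3] ang 6.5 z 14.6
cleats [241. 200.] 135 c [ 461.1 -323.8] size [ 18.1 112.4] ang 4.7 z 42.6
cleats [209. 254.] 158 c [ 665.2 -312.2] size [ 16.3 119.3] ang 3.2 z 43.4
cleats [272. 252.] 55 c [ 578.4 -149.1] size [19.9 33.9] ang 83.8 z 42.1
bisc [240. 219.] 64 c [ 516.4 -296.6] size [38.2 29.7] ang 1.3 z 29.5
bisc [217. 225.] 77 c [ 565.  -348.1] size [29.3 35.4] ang 87.7 z 29.3
bisc [232. 232.] 70 c [ 564.5 -294.1] size [28.5 33. ] ang 75.8 z 29.4
bisc [218. 240.] 74 c [ 610.6 -317.4] size [34.5 28.6] ang 10.5 z 29.9
delta mm [-539.2   40.   166.3] turn [-0.002  0.    -0.054]
```

View pics/s10.png

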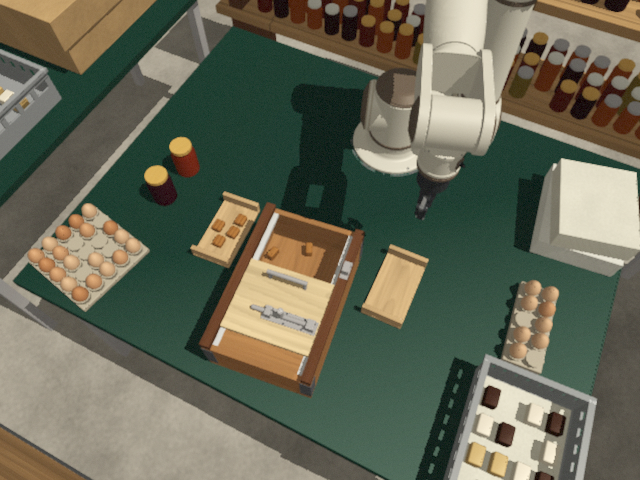

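Emit:
{"op": "play_rows", "data": {"plan": [[[-20,2,0],[0,0,0]],[[-40,3,0],[0,0,0]],[[-40,3,0],[0,0,0]],[[-40,3,0],[0,0,0]],[[-40,3,0],[0,0,0]],[[-40,3,0],[0,0,0]],[[-40,3,0],[0,0,0]],[[-40,3,0],[0,0,0]],[[-40,3,0],[0,0,0]],[[-40,3,0],[0,0,0]],[[-40,3,0],[0,0,0]],[[-40,3,0],[0,0,0]],[[-40,3,15],[0,0,0]],[[-24,2,25],[0,0,0]],[[-15,0,40],[0,0,-0.054]],[[0,0,40],[0,0,0]],[[0,0,20],[0,0,0]],[[0,0,0],[0,0,0]],[[0,0,0],[0,0,0]]]}}

```text
time_s: 21.4
position: [0.457, -0.3245, 0.1472]
orientation: [-2.13, -2.308, 0.0]
ft_force: [0.4, -0.3, 0.5]
gripper_width: 0.507
```

Run:
```python
from h import *
st()
d=shot('wrist','w11.png'); P=cloud(d); boardfit(P,-1); delta([.4565,-.325,.027],Rdown(.08))
m=(P[...,2]>.1)&(P[...,2]<.13)&(P[...,1]<-.38)
n,l,s,c=cv2.connectedComponentsWithStats(m.astype(np.uint8))
for i in range(1,n):
    if s[i,4]>100: q=P[l==i];print('jar?',q.min(0),q.max(0))
```

```text
t 21.4 pos [ 0.457  -0.3245  0.1472] 
R [[-0.08, 0.997, -0.001], [0.997, 0.08, 0.001], [0.001, -0.001, -1.0]] 
F [ 0.4 -0.3  0.5] w 0.507 q [-0.755  0.172  1.608 -0.     1.363 -0.835]
all [490.  56.] 3734 c [ 580.  -189.9] size [ 44.9 192.2] ang 83.7 z 29.8
all [462. 234.] 44333 c [ 560.4 -318.3] size [220.3 120.1] ang 4.3 z 10.9
cleats [400.  46.] 319 c [ 497.1 -191.4] size [23.3 45.4] ang 46.9 z 43.6
cleats [542.  57.] 531 c [ 585.6 -189.3] size [129.4   1.4] ang 7.4 z 43.6
cleats [317. 241.] 3061 c [ 457.6 -323.7] size [ 14.  113.3] ang 4.9 z 44.2
cleats [601. 246.] 3552 c [ 662.3 -310.6] size [ 15.8 120.1] ang 4.5 z 43.7
bisc [387.   5.] 29 c [ 488.2 -166.4] size [0.8 7.2] ang 3.8 z 29.9
bisc [397.  54.] 230 c [ 498.4 -194.2] size [21.4 42. ] ang 52.5 z 30.1
bisc [538.  61.] 450 c [ 592.6 -188.4] size [138.9   1.1] ang 7.2 z 30.2
bisc [581. 240.] 1225 c [ 656.  -310.2] size [119.7  12.8] ang 89.7 z 30.1
bisc [396. 211.] 1828 c [ 513.5 -296.1] size [35.8 29.8] ang 1.1 z 29.9
bisc [460. 214.] 1818 c [ 560.9 -294.3] size [30.  36.3] ang 88.2 z 29.9
bisc [513. 247.] 1633 c [ 606.4 -316.6] size [37.3 29.2] ang 1.1 z 29.8
bisc [447. 280.] 1528 c [ 560.3 -346.3] size [36.5 28.5] ang 1.2 z 29.8
delta mm [-1.000e-01 -9.000e-01  1.211e+02] turn [0.    0.001 0.   ]
```

View pics/w11.png

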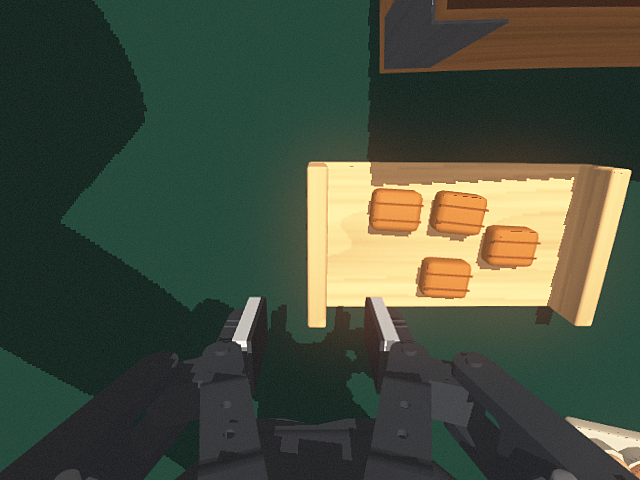

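Run:
```python
from h import *
P=np.load('/tmp/scene4.npz')['P']
print(P[148,181],P[175,157])
delta([.4577,-.326,.027],Rdown(.079))
```

```text
[ 0.420575   -0.55064647  0.12468858] [ 0.53761197 -0.55884091  0.12188882]
delta mm [ -1.2   0.2 121.1] turn [0.    0.001 0.001]
```

Emit:
{"op": "play_rows", "data": {"plan": [[[-1.2,0,20],[0,0,0]],[[0,0,30],[0,0,0]],[[0,0,30],[0,0,0]],[[0,0,20],[0,0,0]],[[0,0,14],[0,0,0]],[[0,0,6],[0,0,0]],[[0,0,0],[0,0,0]],[[0,0,0],[0,0,0]]]}}

```text
time_s: 22.25
position: [0.4577, -0.3262, 0.0284]
orientation: [2.13, 2.307, -0.0]
ft_force: [0.8, 0.8, -0.7]
gripper_width: 0.51
```

Emit:
{"op": "play_rows", "data": {"plan": [[[0,0,0],[0,0,0]],[[0,0,0],[0,0,0]],[[0,0,0],[0,0,0]],[[0,0,0],[0,0,0]],[[0,0,0],[0,0,0]],[[0,0,0],[0,0,0]],[[0,0,0],[0,0,0]]], "gripper": 255, "newtons": 100}}

```text
time_s: 22.95
position: [0.4575, -0.3261, 0.0282]
orientation: [2.13, 2.307, -0.0]
ft_force: [-2.2, 1.3, 8.8]
gripper_width: 0.148
```

Emit:
{"op": "play_rows", "data": {"plan": [[[0,0,-3],[0,0,0]],[[0,0,-8],[0,0,0]],[[0,0,-15],[0,0,0]],[[0,0,-20],[0,0,0]],[[0,0,-25],[0,0,0]],[[0,0,-30],[0,0,0]],[[0,0,-30],[0,0,0]],[[0,0,-30],[0,0,0]],[[0,0,-30],[0,0,0]],[[0,0,-30],[0,0,0]],[[0,0,-25],[0,0,0]],[[0,0,-15],[0,0,0]],[[0,0,-9],[0,0,0]],[[0,0,-3],[0,0,0]],[[0,0,0],[0,0,0]],[[0,0,0],[0,0,0]]]}}

```text
time_s: 24.55
position: [0.457, -0.3257, 0.299]
orientation: [-2.13, -2.307, 0.0]
ft_force: [-0.7, 0.6, -5.0]
gripper_width: 0.141
```

Run:
```python
from h import *
st()
d=shot('wrist','w12.png')
delta(chest(-.2290,-.08,.30),Rdown(yaw))
```

```text
t 24.55 pos [ 0.457  -0.3257  0.299 ] 
R [[-0.08, 0.997, -0.001], [0.997, 0.08, 0.001], [0.001, -0.001, -1.0]] 
F [-0.7  0.6 -5. ] w 0.141 q [-0.756  0.11   1.369 -0.     1.664 -0.836]
delta mm [182.5  35.6  -0.7] turn [-0.001 -0.001 -0.047]
```

View pics/w12.png

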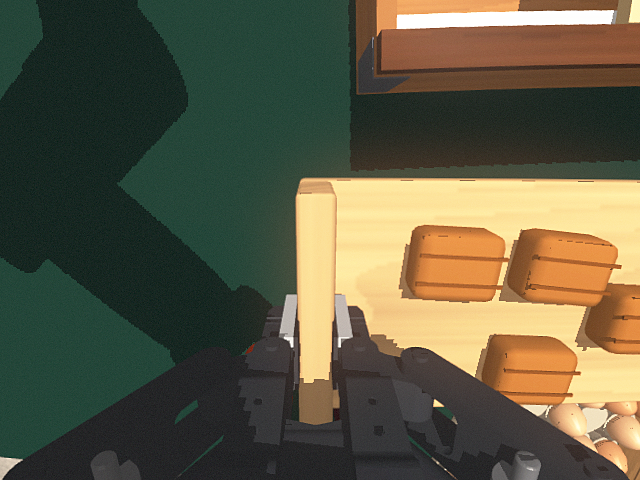

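Emit:
{"op": "play_rows", "data": {"plan": [[[5,1,0],[0,0,0]],[[11,2,0],[0,0,0]],[[17,3.3,0],[0,0,0]],[[21,4,0],[0,0,0]],[[22,4.3,0],[0,0,0]],[[22,4.3,0],[0,0,0]],[[22,4.3,0],[0,0,0]],[[21,4,0],[0,0,0]],[[17,3.3,0],[0,0,0]],[[12,2.6,0],[0,0,0]],[[8,1.6,0],[0,0,0]],[[4.5,0.9,0],[0,0,0]],[[0,0,0],[0,0,-0.015]],[[0,0,0],[0,0,-0.02]],[[0,0,0],[0,0,-0.012]],[[0,0,0],[0,0,0]],[[0,0,0],[0,0,0]]]}}

```text
time_s: 26.3
position: [0.4781, -0.1413, 0.3001]
orientation: [-2.077, -2.357, 0.0]
ft_force: [-0.7, -0.4, -3.7]
gripper_width: 0.143
```

Run:
```python
from h import *
st()
d=shot('scene','s13.png')
cv2.imwrite('pics/s13c.png',cv2.resize(d['img'][150:400,180:430,::-1],None,fx=2.4,fy=2.4))
delta(chest(-.2290,-.08,.272),Rdown(yaw))
```

```text
t 26.3 pos [ 0.4781 -0.1413  0.3001] 
R [[-0.126, 0.992, -0.0], [0.992, 0.126, 0.0], [0.0, -0.0, -1.0]] 
F [-0.7 -0.4 -3.7] w 0.143 q [-0.442 -0.023  1.506 -0.     1.659 -0.568]
delta mm [ 0.4 -0.  28.1] turn [-0.    -0.    -0.001]
```

View pics/s13c.png

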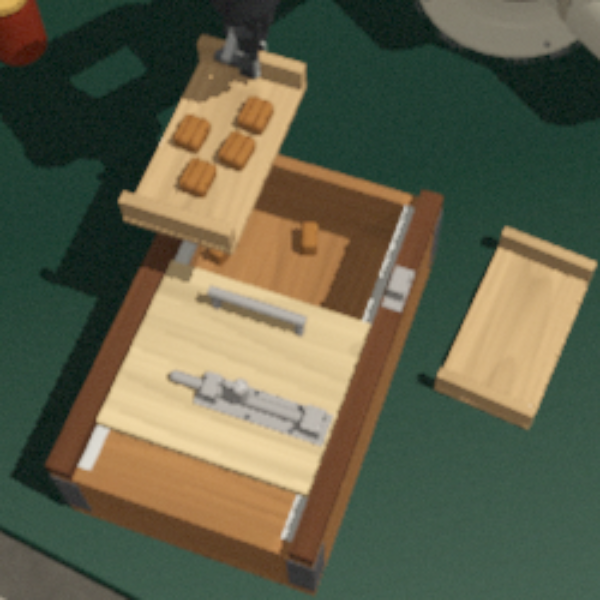

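Emit:
{"op": "play_rows", "data": {"plan": [[[0,0,5],[0,-0.02,0]],[[0,0,10],[0,-0.05,0]],[[0,0,8],[0,-0.06,0]],[[0,0,4],[0,-0.06,0]],[[0,0,0],[0,-0.06,0]],[[0,0,0],[0,-0.06,0]],[[0,0,0],[0,-0.06,0]],[[0,0,0],[0,-0.06,0]],[[0,0,0],[0,-0.06,0]],[[0,0,0],[0,-0.06,0]],[[0,0,0],[0,-0.06,0]],[[0,0,0],[0,-0.06,0]],[[0,0,0],[0,-0.06,0]],[[0,0,0],[0,-0.06,0]],[[0,0,0],[0,-0.06,0]],[[0,0,0],[0,0,0]],[[0,0,0],[0,0,0]],[[0,0,0],[0,0,0]]]}}

```text
time_s: 28.15
position: [0.4784, -0.1423, 0.2735]
orientation: [1.591, 1.807, -0.718]
ft_force: [0.8, -0.1, -3.0]
gripper_width: 0.143
```

Run:
```python
from h import *
st()
d=shot('wrist','w14.png');d=shot('scene','s14.png')
cv2.imwrite('pics/s14c.png',cv2.resize(d['img'][150:400,180:430,::-1],None,fx=2.4,fy=2.4))
```

```text
t 28.15 pos [ 0.4784 -0.1423  0.2735] 
R [[-0.083, 0.992, 0.096], [0.656, 0.127, -0.744], [-0.75, 0.001, -0.661]] 
F [ 0.8 -0.1 -3. ] w 0.143 q [ 0.028 -0.059  1.808 -0.864  1.379  0.071]
```

View pics/w14.png

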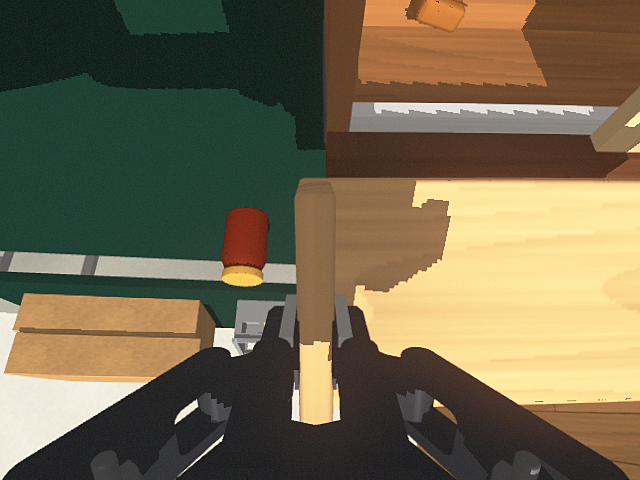

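View pics/s14c.png

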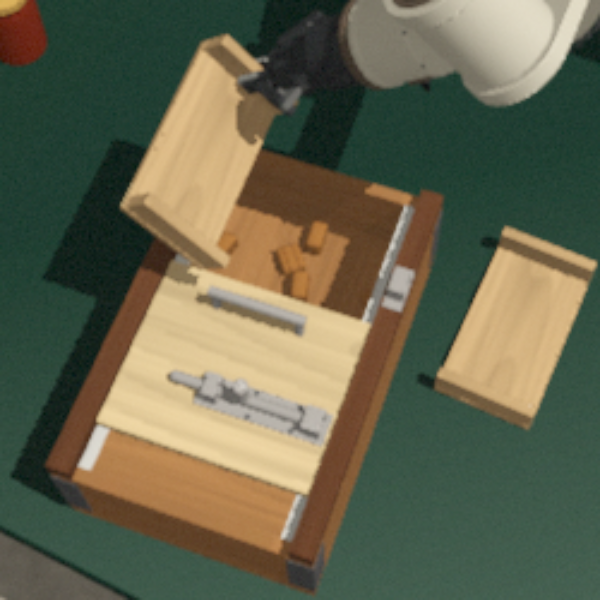

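Emit:
{"op": "play_rows", "data": {"plan": [[[0,0,-8],[0,0.06,0]],[[0,0,-8],[0,0.09,0]],[[0,0,-8],[0,0.1,0]],[[0,0,-4],[0,0.1,0]],[[0,0,0],[0,0.1,0]],[[0,0,0],[0,0.1,0]],[[0,0,0],[0,0.1,0]],[[0,0,0],[0,0.1,0]],[[0,0,0],[0,0.1,0]],[[0,0,0],[0,0,0]],[[0,0,0],[0,0,0]]]}}

```text
time_s: 29.35
position: [0.4757, -0.1243, 0.2935]
orientation: [2.077, 2.355, -0.003]
ft_force: [0.6, -0.3, -3.4]
gripper_width: 0.146
```

Run:
```python
from h import *
st()
d=shot('scene','s15.png')
cv2.imwrite('pics/s15c.png',cv2.resize(d['img'][150:400,180:430,::-1],None,fx=2.4,fy=2.4))
delta([.4577,-.326,.0282],Rdown(.079))
```

```text
t 29.35 pos [ 0.4757 -0.1243  0.2935] 
R [[-0.125, 0.992, 0.0], [0.992, 0.125, -0.003], [-0.003, -0.0, -1.0]] 
F [ 0.6 -0.3 -3.4] w 0.146 q [-0.411 -0.038  1.533 -0.002  1.645 -0.536]
delta mm [-197.8  -43.3  265.9] turn [-0.     0.003  0.047]
```

View pics/s15c.png

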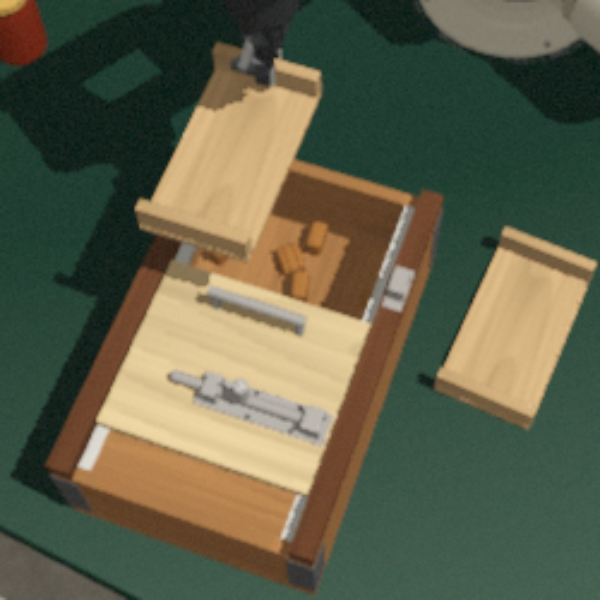

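Emit:
{"op": "play_rows", "data": {"plan": [[[-20,-4,0],[0,0,0]],[[-40,-9,0],[0,0,0]],[[-45,-10,0],[0,0,0]],[[-45,-10,0],[0,0,0]],[[-30,-7,0],[0,0,0]],[[-17.8,-3.3,0],[0,0,0]],[[0,0,10],[0,0,0.047]],[[0,0,30],[0,0.003,0]],[[0,0,45],[0,0,0]],[[0,0,45],[0,0,0]],[[0,0,45],[0,0,0]],[[0,0,40],[0,0,0]],[[0,0,25],[0,0,0]],[[0,0,14],[0,0,0]],[[0,0,0],[0,0,0]],[[0,0,0],[0,0,0]]]}}

```text
time_s: 31.0
position: [0.4586, -0.3245, 0.0409]
orientation: [-2.13, -2.309, -0.003]
ft_force: [0.7, -0.1, -3.7]
gripper_width: 0.142
```

Run:
```python
from h import *
st()
delta([.4577,-.326,.0282],Rdown(.079))
```

```text
t 31.0 pos [ 0.4586 -0.3245  0.0409] 
R [[-0.081, 0.997, 0.001], [0.997, 0.081, 0.002], [0.002, 0.001, -1.0]] 
F [ 0.7 -0.1 -3.7] w 0.142 q [-0.754  0.274  1.716  0.002  1.151 -0.835]
delta mm [-1.4 -1.  12.7] turn [ 0.001 -0.002  0.002]
```

Emit:
{"op": "play_rows", "data": {"plan": [[[0,0,5],[0,0,0]],[[0,0,4],[0,0,0]],[[0,0,3.4],[0,0,0]],[[0,0,0],[0,0,0]],[[0,0,0],[0,0,0]]]}}

```text
time_s: 31.5
position: [0.4581, -0.3246, 0.0282]
orientation: [-2.13, -2.308, -0.003]
ft_force: [-3.6, 4.0, 10.7]
gripper_width: 0.143
```

Emit:
{"op": "play_rows", "data": {"plan": [[[0,0,0],[0,0,0]],[[0,0,0],[0,0,0]],[[0,0,0],[0,0,0]],[[0,0,0],[0,0,0]],[[0,0,-20],[0,0,0]],[[0,0,-40],[0,0,0]],[[0,0,-50],[0,0,0]],[[0,0,-50],[0,0,0]],[[0,0,-50],[0,0,0]],[[0,0,-50],[0,0,0]],[[0,0,0],[0,0,0]],[[0,0,0],[0,0,0]]], "gripper": 125}}

```text
time_s: 32.7
position: [0.4582, -0.3253, 0.2881]
orientation: [-2.131, -2.308, -0.003]
ft_force: [-0.1, 0.2, -0.9]
gripper_width: 0.511
```

Run:
```python
from h import *
st()
d2=shot('scene','s16.png');P=cloud(d2)
cv2.imwrite('pics/s16c.png',cv2.resize(d2['img'][180:380,180:440,::-1],None,fx=3,fy=3,interpolation=cv2.INTER_CUBIC))
boardfit(P,1);print();boardfit(P,-1)
m=(P[...,2]>.196)&(P[...,2]<.208)&(P[...,0]>.7)&(P[...,0]<.85)&(abs(P[...,1])<.06)
print('knob',P[m].mean(0),m.sum())
delta(chest(-.091+.178,.0619-.0397,.29),Rdown(yaw))
```

```text
t 32.7 pos [ 0.4582 -0.3253  0.2881] 
R [[-0.08, 0.997, 0.001], [0.997, 0.08, 0.002], [0.001, 0.001, -1.0]] 
F [-0.1  0.2 -0.9] w 0.511 q [-0.756  0.112  1.389  0.002  1.641 -0.836]
all [394. 286.] 3061 c [495.5 212.4] size [249.4 128.6] ang 3.0 z 10.8
cleats [408. 254.] 175 c [405.4 210.5] size [ 17.8 118.6] ang 0.3 z 42.8
cleats [382. 314.] 200 c [611.1 215.8] size [ 16. 119.] ang 2.0 z 43.3

all [227. 231.] 2585 c [ 551.5 -317.9] size [247.6 130.8] ang 3.5 z 10.9
all [275. 247.] 689 c [ 558.8 -153.7] size [119.1  58.6] ang 5.7 z 14.6
cleats [241. 200.] 145 c [ 461.1 -322.9] size [ 17.8 112.6] ang 5.2 z 42.8
cleats [281. 231.] 26 c [ 503.9 -157.1] size [ 5.5 54. ] ang 8.8 z 44.3
cleats [209. 254.] 171 c [ 665.6 -310.4] size [ 16.8 120.7] ang 4.6 z 43.3
cleats [272. 252.] 48 c [ 577.9 -148.1] size [19.9 34.5] ang 87.8 z 41.7
knob [ 7.80804621e-01 -7.19995213e-04  2.01017716e-01] 36
delta mm [299.  345.6  -2.4] turn [-0.    -0.003 -0.047]
```

View pics/s16c.png

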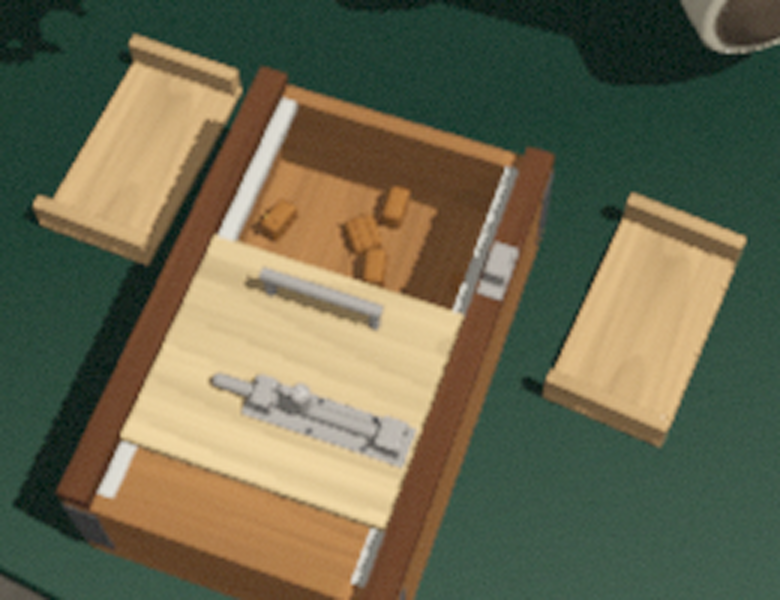

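Emit:
{"op": "play_rows", "data": {"plan": [[[20,14,0],[0,0,0]],[[35,25,0],[0,0,0]],[[40,28,-10],[0,0,0]],[[40,28,-10],[0,0,0]],[[30,20,0],[0,0,0]],[[20,12,0],[0,-0.003,-0.047]],[[0,0,0],[0,0,0]],[[0,0,0],[0,0,0]]], "gripper": 0}}

```text
time_s: 33.55
position: [0.5696, -0.1304, 0.3063]
orientation: [-2.074, -2.357, 0.002]
ft_force: [0.3, -0.4, -0.3]
gripper_width: 1.001
```

Run:
```python
from h import *
st()
d=shot('wrist','w17.png');d=shot('side','side17.png')
delta(chest(-.091+.178,.0619-.0397,.29),Rdown(yaw))
```

```text
t 33.55 pos [ 0.5696 -0.1304  0.3063] 
R [[-0.127, 0.992, -0.002], [0.992, 0.127, 0.001], [0.001, -0.002, -1.0]] 
F [ 0.3 -0.4 -0.3] w 1.001 q [-0.357  0.159  1.3   -0.     1.685 -0.484]
delta mm [104.6 224.1  16.6] turn [-0.001 -0.    -0.001]
```

View pics/w17.png

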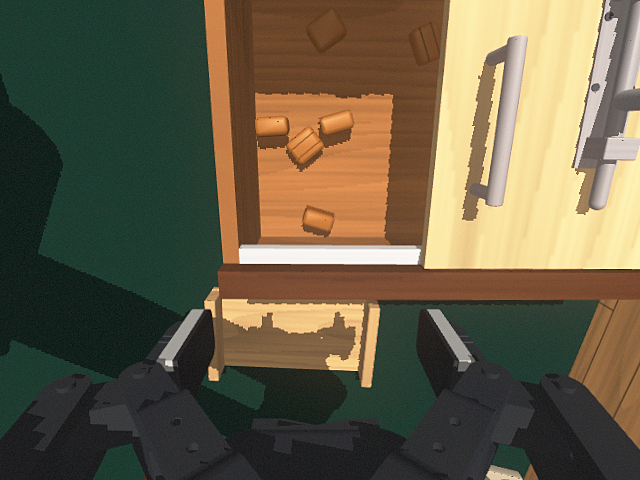

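View pics/side17.png

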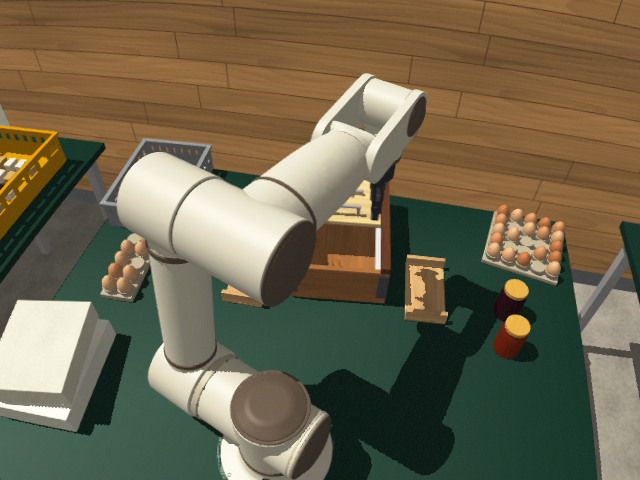

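Emit:
{"op": "play_rows", "data": {"plan": [[[10,20,0],[0,0,0]],[[20,40,0],[0,0,0]],[[20,45,0],[0,0,0]],[[20,45,0],[0,0,0]],[[20,40,0],[0,0,0]],[[10,25,0],[0,0,0]],[[4.6,9.3,0],[0,0,0]],[[0,0,20],[0,0,0]],[[0,0,20],[0,0,0]],[[0,0,0],[0,0,0]],[[0,0,0],[0,0,0]]]}}

```text
time_s: 34.75
position: [0.7788, 0.0005, 0.268]
orientation: [-2.077, -2.356, 0.001]
ft_force: [0.6, -0.1, 0.8]
gripper_width: 0.999
```

Run:
```python
from h import *
st()
d=shot('wrist','w18.png')
delta([.7787,.0003,.194],Rdown(yaw))
```

```text
t 34.75 pos [7.788e-01 5.000e-04 2.680e-01] 
R [[-0.125, 0.992, -0.001], [0.992, 0.125, -0.0], [0.0, -0.001, -1.0]] 
F [ 0.6 -0.1  0.8] w 0.999 q [-0.098  0.604  0.775 -0.     1.763 -0.224]
delta mm [-0.3 -0.5 74.9] turn [ 0.001  0.    -0.001]
```

View pics/w18.png

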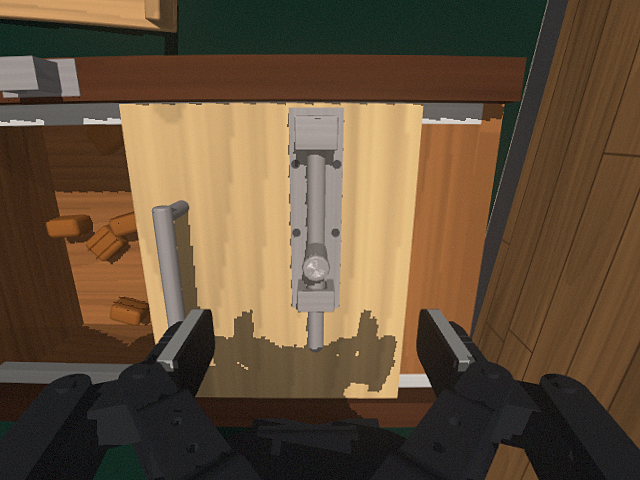

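Knob at (316,267), centred between the jaws at (160–480). Descend and grip.

Emit:
{"op": "play_rows", "data": {"plan": [[[0,0,20],[0,0,0]],[[0,0,20],[0,0,0]],[[0,0,20],[0,0,0]],[[0,0,13.5],[0,0,0]],[[0,0,0],[0,0,0]],[[0,0,0],[0,0,0]]]}}

```text
time_s: 35.4
position: [0.7793, 0.0013, 0.1955]
orientation: [2.076, 2.357, 0.001]
ft_force: [-0.2, 0.5, 1.5]
gripper_width: 1.001
```

Emit:
{"op": "play_rows", "data": {"plan": [[[0,0,0],[0,0,0]],[[0,0,0],[0,0,0]],[[0,0,0],[0,0,0]],[[0,0,0],[0,0,0]],[[0,0,0],[0,0,0]],[[0,0,0],[0,0,0]],[[0,0,0],[0,0,0]],[[0,0,0],[0,0,0]]], "gripper": 255, "newtons": 25}}

```text
time_s: 36.2
position: [0.7791, 0.0015, 0.1944]
orientation: [2.076, 2.358, 0.0]
ft_force: [-0.5, -0.8, 3.3]
gripper_width: 0.162
```

Emit:
{"op": "play_rows", "data": {"plan": [[[0,-5,0],[0,0,0]],[[0,-10,0],[0,0,0]],[[0,-15,0],[0,0,0]],[[0,-15,0],[0,0,0]],[[0,-15,0],[0,0,0]],[[0,-15,0],[0,0,0]],[[0,-15,0],[0,0,0]],[[0,-15,0],[0,0,0]],[[0,-15,0],[0,0,0]],[[0,-15,0],[0,0,0]],[[0,-15,0],[0,0,0]],[[0,-10,0],[0,0,0]],[[0,-8,0],[0,0,0]],[[0,-5,0],[0,0,0]],[[0,0,0],[0,0,0]],[[0,0,0],[0,0,0]]]}}

```text
time_s: 37.8
position: [0.6068, -0.0199, 0.1943]
orientation: [-2.075, -2.357, -0.0]
ft_force: [-3.8, 5.7, 5.1]
gripper_width: 0.163
```

Run:
```python
from h import *
s=st(); p=np.array(s['position'])-C0; c,q=np.cos(yaw),np.sin(yaw); print('own',p[0]*c+p[1]*q,-p[0]*q+p[1]*c)
```

```text
t 37.8 pos [ 0.6068 -0.0199  0.1943] 
R [[-0.127, 0.992, -0.001], [0.992, 0.127, 0.001], [0.001, -0.001, -1.0]] 
F [-3.8  5.7  5.1] w 0.163 q [-1.600e-01  2.370e-01  1.432e+00  1.000e-03  1.474e+00 -2.870e-01]
own -0.08593650429786855 0.023658737623108276
```

Emit:
{"op": "play_rows", "data": {"plan": [[[0,-2,0],[0,0,0]],[[0,-2,0],[0,0,0]],[[0,-1.5,0],[0,0,0]],[[0,0,0],[0,0,0]],[[0,0,0],[0,0,0]],[[0,0,0],[0,0,0]]]}}

```text
time_s: 38.4
position: [0.6019, -0.0205, 0.1943]
orientation: [-2.075, -2.358, -0.001]
ft_force: [1.8, 6.1, 3.4]
gripper_width: 0.161
```

Run:
```python
from h import *
s=st(); p=np.array(s['position'])-C0; c,q=np.cos(yaw),np.sin(yaw); print('own',p[0]*c+p[1]*q,-p[0]*q+p[1]*c)
```

```text
t 38.4 pos [ 0.6019 -0.0205  0.1943] 
R [[-0.127, 0.992, 0.0], [0.992, 0.127, 0.001], [0.001, 0.001, -1.0]] 
F [1.8 6.1 3.4] w 0.161 q [-1.620e-01  2.260e-01  1.445e+00  1.000e-03  1.470e+00 -2.900e-01]
own -0.09086190599919541 0.02366093135799961
```

Emit:
{"op": "play_rows", "data": {"plan": [[[0,-1,0],[0,0,0]],[[0,-1,0],[0,0,0]],[[0,0,0],[0,0,0]],[[0,0,0],[0,0,0]]]}}

```text
time_s: 38.8
position: [0.6014, -0.0206, 0.1944]
orientation: [2.074, 2.357, 0.006]
ft_force: [18.3, 7.3, -3.8]
gripper_width: 0.163
```

Emit:
{"op": "play_rows", "data": {"plan": [[[0,1,0],[0,0,0]],[[4,0,0],[0,0,0]],[[6,0,0],[0,0,0]],[[6,0,0],[0,0,0]],[[6,0,0],[0,0,0]],[[6,0,0],[0,0,0]],[[6,0,0],[0,0,0]],[[4,0,0],[0,0,0]],[[1,0,0],[0,0,0]],[[0,0,0],[0,0,0]],[[0,0,0],[0,0,0]]]}}

```text
time_s: 39.9
position: [0.5969, 0.0176, 0.1944]
orientation: [2.075, 2.357, 0.003]
ft_force: [13.2, 2.3, -1.0]
gripper_width: 0.162
```

Run:
```python
from h import *
s=st(); p=np.array(s['position'])-C0; c,q=np.cos(yaw),np.sin(yaw); print('own',p[0]*c+p[1]*q,-p[0]*q+p[1]*c)
```

```text
t 39.9 pos [0.5969 0.0176 0.1944] 
R [[-0.127, 0.992, 0.003], [0.992, 0.127, 0.0], [-0.0, 0.003, -1.0]] 
F [13.2  2.3 -1. ] w 0.162 q [-0.1    0.215  1.459  0.     1.465 -0.227]
own -0.09093338953477913 0.062075496959858374
```

Matches the initial home position; push a little further to bottom it out.

Emit:
{"op": "play_rows", "data": {"plan": [[[1,0,0],[0,0,0]],[[1,0,0],[0,0,0]],[[0.5,0,0],[0,0,0]],[[0,0,0],[0,0,0]],[[0,0,0],[0,0,0]]]}}

```text
time_s: 40.4
position: [0.5967, 0.0193, 0.1944]
orientation: [2.075, 2.355, 0.002]
ft_force: [13.2, -3.2, -1.0]
gripper_width: 0.166
```

Emit:
{"op": "play_rows", "data": {"plan": [[[1,0,0],[0,0,0]],[[1,0,0],[0,0,0]],[[0,0,0],[0,0,0]],[[0,0,0],[0,0,0]]]}}

```text
time_s: 40.8
position: [0.5967, 0.0197, 0.1944]
orientation: [2.074, 2.353, -0.001]
ft_force: [16.2, -15.5, -4.2]
gripper_width: 0.157
```

Bolt is against its stop (15 N). Release and retreat.

Emit:
{"op": "play_rows", "data": {"plan": [[[-1,0,0],[0,0,0]],[[0,0,0],[0,0,0]],[[0,0,0],[0,0,0]],[[0,0,0],[0,0,0]],[[0,0,0],[0,0,0]],[[0,0,0],[0,0,0]],[[0,0,-10],[0,0,0]],[[0,0,-30],[0,0,0]],[[0,0,-40],[0,0,0]],[[0,0,-30],[0,0,0]],[[0,0,0],[0,0,0]],[[0,0,0],[0,0,0]]], "gripper": 0}}

```text
time_s: 42.0
position: [0.5957, 0.021, 0.3051]
orientation: [2.075, 2.357, 0.001]
ft_force: [0.3, 0.0, -0.8]
gripper_width: 0.996
```

Run:
```python
from h import *
st()
d=shot('wrist','w20.png');P=cloud(d)
z=P[...,2]; m=(z>.198)&(z<.206)
n,l,stt,c=cv2.connectedComponentsWithStats(m.astype(np.uint8))
for i in range(1,n):
    if stt[i,4]>100: q=P[l==i];print(c[i],stt[i,4],(q.min(0)+q.max(0))/2,q.mean(0))
d2=shot('scene','s20.png');P=cloud(d2);boardfit(P,1);boardfit(P,-1)
cv2.imwrite('pics/s20c.png',cv2.resize(d2['img'][180:380,180:440,::-1],None,fx=3,fy=3,interpolation=cv2.INTER_CUBIC))
```

```text
t 42.0 pos [0.5957 0.021  0.3051] 
R [[-0.127, 0.992, 0.001], [0.992, 0.127, -0.0], [-0.0, 0.001, -1.0]] 
F [ 0.3  0.  -0.8] w 0.996 q [-0.094  0.182  1.276  0.     1.682 -0.221]
[316.90588235 252.06352941] 425 [0.59657131 0.01881089 0.20112131] [0.59667416 0.01916893 0.20187457]
all [394. 286.] 3054 c [494.3 212.1] size [253.5 128.6] ang 1.7 z 10.7
cleats [408. 254.] 169 c [406.3 210.8] size [ 19.  118.1] ang 1.8 z 43.4
cleats [382. 314.] 197 c [611.3 216.2] size [ 17. 118.] ang 1.0 z 43.2
bisc [412. 260.] 37 c [409.8 229.9] size [ 7.4 78.1] ang 3.8 z 29.9
all [227. 231.] 2587 c [ 553.6 -317.7] size [252.6 130.3] ang 5.5 z 10.8
all [260. 275.] 119 c [ 651.4 -149.8] size [31.4 42.4] ang 13.7 z 13.2
cleats [241. 200.] 126 c [ 462.4 -323.8] size [ 18.9 113.5] ang 5.3 z 42.6
cleats [209. 254.] 166 c [ 665.5 -310.2] size [ 16.4 120.6] ang 4.2 z 43.2
bisc [215. 260.] 39 c [ 670.4 -291.9] size [ 9.5 87.9] ang 10.1 z 29.8
```

View pics/w20.png

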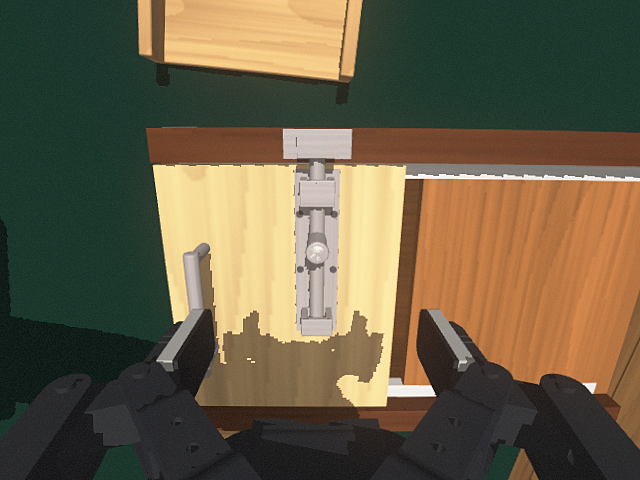

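View pics/s20.png

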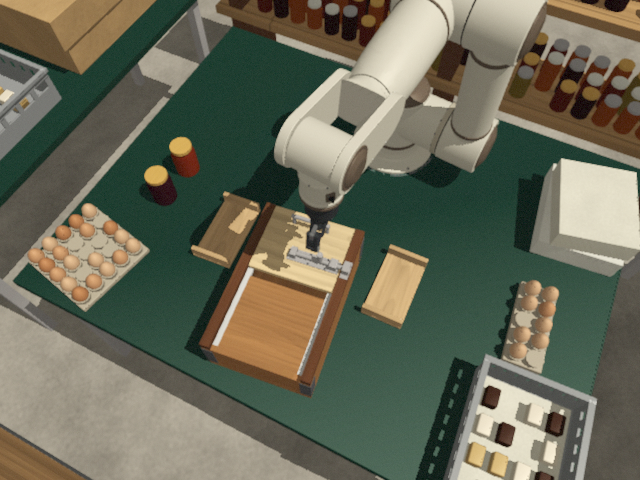

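Run:
```python
from h import *
print(robot.finish_job())
```

```text
the job is handed in; nothing more can be done
None
```

I drew the bolt, slid the lid open and tipped both boards over the hatch. The boards went back flat on the bench where they had been, then I shut the lid and shot the bolt home. I handed the job in at about 42 s; no verdict was reported.

**Last checks:**
- **Biscuits:** all 6 that were there (2 from the left board, 4 from the right) showed inside the chest in the wrist picture, taken before the lid was closed.
- **Boards:** both lie flat and empty. Their cleat tops measure about 43 mm above the bench, against a nominal 44 mm.
- **Lid:** pressed against its stop at about 18 N. The knob's position along the slide matches the start to within 1 mm.
- **Bolt:** pressed against its end stop at about 15 N. The knob ended about 1.5 mm further towards the keeper than where it started.
- **Jars and egg carton:** never touched, and they look unmoved in the last picture.
- **Gripper:** clear of everything, about 10 cm above the knob, when I handed in.

No check failed or disagreed.

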